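Turn a drink card and put the page keeper back

TASK

The drink-card book on the counter has to show the drink before: swing the wire page keeper clear of the right-hand cards, turn the half-raised card with the orange tab over the spine to the right until it lies flat, then swing the keeper back well over that card. Do it all by pushing gently with the fingertips: pinch and lift nothing, leave the other cards lying as they are, and do not disturb the tamper, the cocoa shaker or the espresso cup.

Things in the scene. Friction and masses are not known exactly. Their poses are not given: they have to be found in the camera images.
- drink_book: beech board fixed to the counter, 156 mm along the spine (x) by 200 mm (y), top at z = 12 mm. Origin: centre of its underside. x runs along the spine away from the reader, y left, z up. All offsets here are in this frame. Steel cheeks at x = +-75 mm (26 mm wide, top z = 25 mm) carry the rods. Flat teal (left, +y) and plum (right) cards have upper faces at z = 17 mm
- card_orange (a joint): angle of the orange-tabbed card about a rod along the book's x at y = 0, z = 19.5 mm: 0 flat left (+y), 1.57 upright, 3.14 flat right, upper face then z = 21 mm. Stiff black-framed panel, 3 mm thick, 140 mm along the spine, fore edge 95 mm from the rod. Starts half raised on the left. Its stiff pivot (0.06 N m) keeps it at any angle; it takes about 1 N at the fore edge to turn
- orange_tab (a point): point on the orange tab in the middle of the card's fore edge, 100 mm from the rod, half-way through its thickness; the tab is 36 mm long along the spine and ends 107 mm from the rod
- page_keeper (a joint): angle of the wire arm about its upright pivot. 0: along the book's +x, beside the right cards' fore edge and clear of them. Positive swings inward (anticlockwise from above) over the cards, stop 1.3; negative farther outside, stop -0.35. Stiff pivot (0.03 N m) stays where left. The arm is level, 5 mm thick, and passes 3 mm above the orange card once that lies flat; a card turned onto it cannot lie flat
- keeper_end (a point): on the turned-up end of the keeper, 85 mm from its pivot, z = 38.5 mm: an upright 5 mm wire from z = 26.5 mm up to a black ball of 12 mm diameter, top at z = 56 mm; push it from the side
- keeper_pivot (a point): centre of the keeper's pivot, at x = -60, y = -122 mm of the book (near right corner, outside the cards), at the wire's height z = 26.5 mm; its post is 11 to 13 mm thick and ends at z = 32 mm
- card_teal (a joint): angle of the teal-tabbed card on the left from lying flat (0), growing as it lifts; must stay lying
- card_plum (a joint): angle of the plum-tabbed card on the right from lying flat (0), growing as it lifts; must stay lying
- tamper: loose coffee tamper with black handle, 58 mm wide, 102 mm tall, standing beyond the book; origin at the centre of its foot; a bystander
- shaker_cocoa: loose glass cocoa shaker with wooden knob, 62 mm wide, 115 mm tall, standing beyond the book; origin at the centre of its foot; a bystander
- espresso_cup_1: loose white espresso cup, 63 by 92 mm with its handle, 51 mm tall, standing beyond the book; origin at the centre of its foot; a bystander

How it is judged:
On the way, in this order (a step that is already met when the one before it is completed fails the run):
1. the keeper is swung clear of the cards, with the orange card still on the left (value of joint page_keeper below 0.15 rad and value of joint card_orange below 1.6 rad), for 0.2 s.
2. the orange card lies flat on the right, with the keeper still clear (value of joint card_orange above 3.08 rad and value of joint page_keeper below 0.3 rad), for 0.2 s.
At the end, for the whole second after the job is handed in: the orange card lies flat on the right (within 0.06 rad), the page keeper reaches over it (0.5 rad or more inward), the teal and plum cards lie flat as before (within 0.06 rad), and tamper, shaker and cup stand still where they stood (value of joint card_orange above 3.08 rad and value of joint page_keeper above 0.5 rad and value of joint each of card_teal, card_plum below 0.06 rad and linear speed of each of tamper, shaker_cocoa, espresso_cup_1 below 0.01 m/s); the robot touches nothing.
It fails at once if a card that should stay lying is raised (value of joint any of card_teal, card_plum above 0.2 rad).
It fails at once if the orange card is pinched or pressed hard (over 35 N) (contact force between the fingers and card_orange above 35 N).
It fails at once if the page keeper is pinched or forced (over 30 N) (contact force between the fingers and page_keeper above 30 N).
It fails at once if a bystander is lifted or shifted by more than 20 mm (distance of any of tamper, shaker_cocoa, espresso_cup_1 from where it was at the start of the episode above 0.02 m).
It fails at once if a bystander is tipped (angle between any of tamper, shaker_cocoa, espresso_cup_1's own z axis and vertical above 0.3 rad).
It also fails if it takes over 61 s, if anything falls off the work surface, if the arm or the gripper's body presses on something with over 40 N, if the wrist force passes 120 N, or if a joint passes its speed limit or range.

ROBOT

A 7-joint arm with a two-finger parallel gripper is mounted at the origin on a cart in front of the work surface, level with it; the furniture and walls round the work are solid. World frame = base frame: x ahead of the robot, y to its left, z up, the work surface at z = 0. Lengths are in m, angles in rad, forces in N, time in s.
With the tool pointing down it reaches from about 0.35 to 0.775 m from the base axis. Payload 3.1 kg.
Tool frame: the origin (TCP) lies at the very end of the fingers, on their centre line; the grasp point (between the pads) lies 19 mm behind it; z points along the fingers, y is the line along which they close (so a half turn about z gives the same grasp; the last joint's range is limited). The gripper opens to 85 mm and grips with 20 to 120 N. Pads are 22 mm wide; open, the fingers measure 114 mm over their backs; the gripper's body (76 mm by 85 mm) begins 54 mm behind the grasp point. The pads swing forward as they close: fully open they stand 13 mm farther back than shut.
Start: joints at [1.163, 0.311, 0.014, 1.512, -0.004, 1.319, -0.027], TCP at [0.197, -0.514, 0.203] pointing down, gripper open.
Joint ranges: [-2.7, 2.7], [-0.3, 1.91], [-1.27, 1.3], [0.12, 2.57], [-1.44, 4.58], [0.2, 2.03], [-3.05, 3.05]. Speed limits (rad/s): [2.79, 2.79, 3.14, 3.14, 3.14, 3.14, 3.14].

INTERFACE

Orientations are given as a rotation vector (axis times angle).
In Python, from station import get_obs, snapshot, sign_off gives the robot as it stands.
- The arm moves only by the tool arm_command, never from a script. Its argument "targets" is a list of rows, each an object with "offset": the shift along the tool's x, y, z in units of 40 mm (1.0 is 40 mm), a list of three; "delta_rot": the turn, a rotation vector about the tool's x, y, z in units of 6 degrees (1.0 is 6 degrees), a list of three; "fingers": the opening, from 0 (shut) to 1 (fully open). In form: [{"offset": [x, y, z], "delta_rot": [ax, ay, az], "fingers": fingers}, ...]. A call has 1 to 10 rows; each row shifts and turns the commanded pose from where the row before left it, along the tool's axes as they then stand; what a row does not reach is not made up. A row lasts 1/12 s, in which the tool goes at most 41.7 mm and 7.16 degrees, less where a joint would pass 70% of its speed; a pose out of reach is approached as far as the arm can. A call with a number of a shift or a turn outside -1 to 1 is refused whole. A call with a gripper value outside its range is refused whole. The fingers move at their own pace and stop on an object; "grip_force" is the grip in N (left out, the last holds). Time passes only in rows, so rows that do not move let the fingers close. It gives the time, the measured TCP pose, the force, the opening and the grip force at its end, in the units of the state.
- get_obs(): the state, without advancing time (a new reading comes with each control period).
- snapshot(name): name is "side" or "top"; returns a dict with "frame" (384x512x3 uint8, red, green, blue), "fx", "fy", "cx", "cy" (pixels), "R" (3x3) and "t" (3): a world point X has camera coordinates R X + t. Camera axes: x right, y down, z forward; pixel columns grow to the right and rows downward; lengths in m; the calibration is good to about 2 mm. A picture is of the moment at which its call begins. There is no depth.
- sign_off(): hands the job in; it is judged then, once.
The state is a dict: "clock": time; "joints": joint angles; "joint_velocities": joint speeds; "tau": joint torques, N m; "eef_pos": TCP position; "tool_rot": TCP orientation; "contact_force": force on the tool from outside, world axes, zero at the start; "torque": the same for the moment, N m; "grip_width": opening from 0.0 (shut) to 1.0 (fully open); "grip_force": force on a finger pad.
Only numpy, scipy, OpenCV 4.12 (cv2) and the standard library are available. Lean on these libraries where they do the work, as an engineer would, in place of code of your own. Each camera call takes 0.05 s, during which the arm holds its last target. There are 200 camera calls.

## Working session

There is one attempt and no reset: what is moved stays moved. The work goes in short steps, Python scripts to look and compute and a tool call to move; the robot and the scene stay as the last step left them, time stands still between calls to the robot, and variables do not carry over. Pictures are saved under pics/ and viewed, at most 10 in all, crops included, and the job is handed in when it is done.

Besides the shell and the picture viewer there is one more tool, called after "Emit:" as name(argument=value, ...), one argument or row to a line, values as JSON. arm_command: Moves the arm, as the interface text tells. Shifts and turns lie within -1 to 1; 1 stands for 40 mm of shift or 6 degrees of turn. Its arguments: {"type":"object","properties":{"targets":{"type":"array","items":{"type":"object","properties":{"offset":{"type":"array","items":{"type":"number","minimum":-1,"maximum":1}},"delta_rot":{"type":"array","items":{"type":"number","minimum":-1,"maximum":1}},"fingers":{"type":"number"}}}},"grip_force":{"type":"number"}},"required":["targets"]}

```bash
mkdir -p pics
cat > h.py <<'E'
import numpy as np, cv2
from station import get_obs, snapshot, sign_off
def ray(s,u,v):
    R=np.array(s["R"]);t=np.array(s["t"])
    return -R.T@t, R.T@np.array([(u-s["cx"])/s["fx"],(v-s["cy"])/s["fy"],1.])
def onz(s,u,v,z):
    c,d=ray(s,u,v); return c+d*(z-c[2])/d[2]
def proj(s,X):
    p=np.array(s["R"])@np.array(X)+np.array(s["t"]); return np.array([s["fx"]*p[0]/p[2]+s["cx"],s["fy"]*p[1]/p[2]+s["cy"]])
E
python3 - <<'E'
from h import *
import pickle
for n in("top","side"):
    s=snapshot(n); pickle.dump(s,open(n+".pkl","wb")); cv2.imwrite(f"pics/{n}0.png",cv2.resize(s["frame"][:,:,::-1],(768,576),interpolation=cv2.INTER_CUBIC))
    print(n,s["fx"],s["cx"],s["cy"],ray(s,s["cx"],s["cy"]))
o=get_obs();print(o["eef_pos"],o["tool_rot"],o["clock"],o["joints"])
E
```

```text
top 398.5971350883912 256.02646543825875 195.5321847019174 (array([0.56041317, 0.07054636, 0.91186175]), array([ 0.06993363, -0.00506468, -0.99753879]))
side 396.8639248414644 251.3142287834013 196.6474248920956 (array([0.67500536, 0.82883121, 0.4229    ]), array([-0.06523897, -0.91119755, -0.40677132]))
[ 0.1964788  -0.5129619   0.20194211] [-3.08716866e+00 -5.71116510e-01  7.72158357e-04] 0.1 [ 1.16332273  0.3116564   0.01397648  1.51285152 -0.0043701   1.31921427
 -0.02721603]
```

View pictures.

View pics/top0.png

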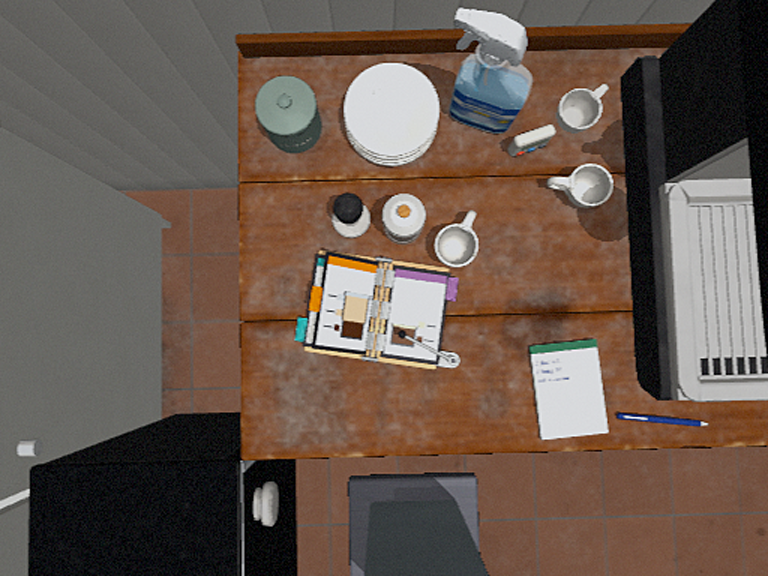

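View pics/side0.png

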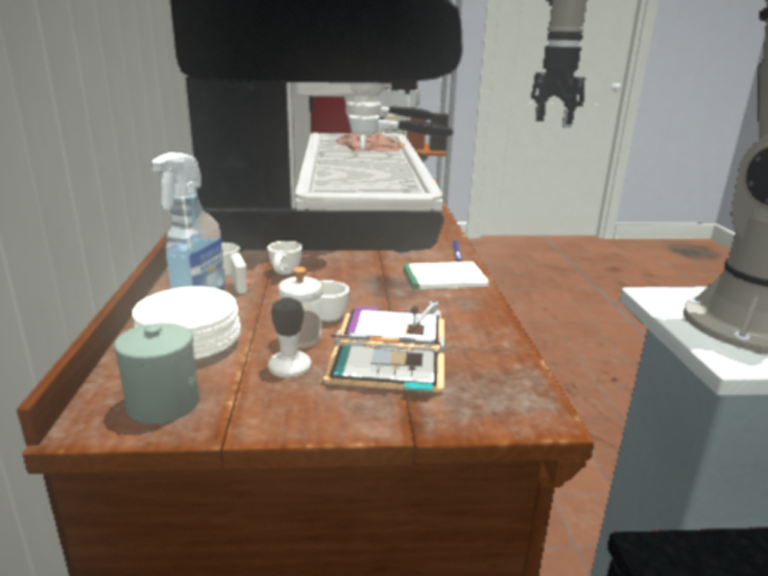

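The top view shows the book with its spine at about (382,312). The keeper pivot is near (452,360) and its ball near (400,333). The orange tab is at (315,298), teal at (301,330) and plum at (452,289). The tamper, shaker and cup stand just beyond the book. Next I'll take close crops.

Run:
```python
from h import *
import pickle
t=pickle.load(open("top.pkl","rb"));s=pickle.load(open("side.pkl","rb"))
a=t["frame"][160:250,192:317,::-1]; cv2.imwrite("pics/t1.png",cv2.resize(a,None,fx=6,fy=6,interpolation=cv2.INTER_CUBIC))
a=s["frame"][190:270,205:310,::-1]; cv2.imwrite("pics/s1.png",cv2.resize(a,None,fx=7,fy=7,interpolation=cv2.INTER_CUBIC))
```

```text
(no output)
```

View pics/t1.png

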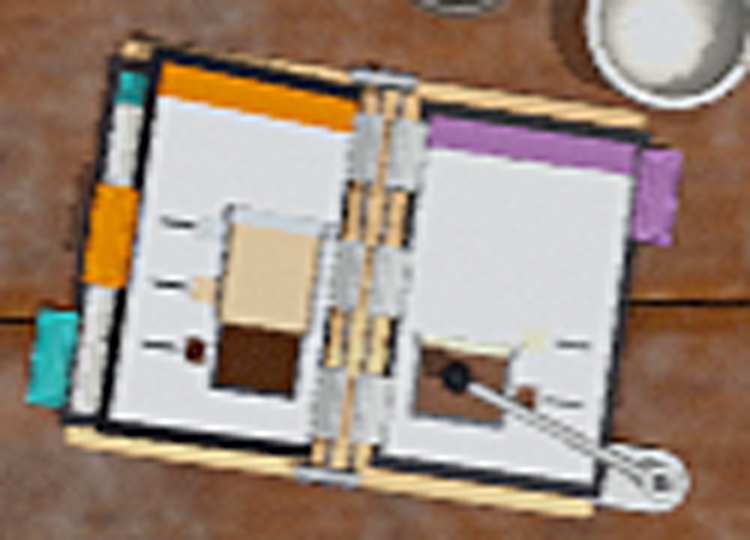

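View pics/s1.png

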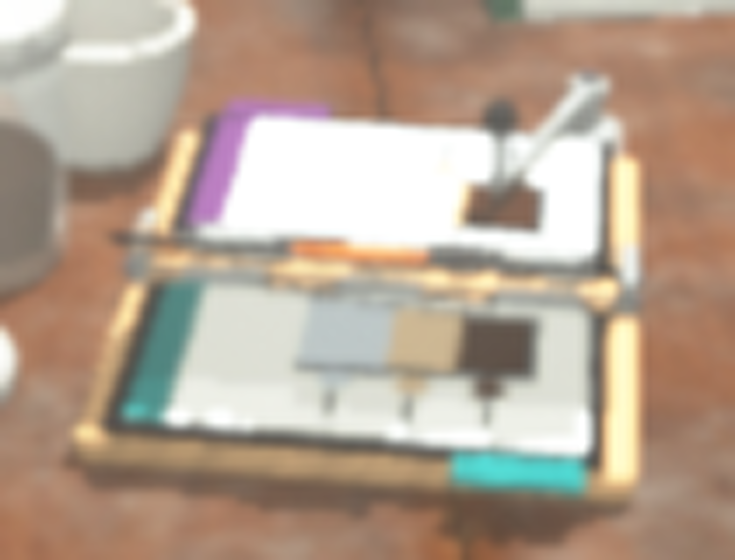

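The top crop shows the board corners at about (122,42), (650,120), (592,515) and (65,435). The ball is at (457,377), the pivot at (660,481) and the orange tab at (110,235). The side crop has the tab at (360,252), the ball at (500,113) and the card nearly edge-on.

```bash
cat >> h.py <<'E'
def tri(s1,p1,s2,p2):
    c1,d1=ray(s1,*p1);c2,d2=ray(s2,*p2)
    k=np.linalg.lstsq(np.stack([d1,-d2],1),c2-c1,rcond=None)[0]
    a,b=c1+k[0]*d1,c2+k[1]*d2
    return (a+b)/2,np.linalg.norm(a-b)
E
python3 - <<'E'
from h import *
import pickle
np.set_printoptions(precision=4,suppress=True)
t=pickle.load(open("top.pkl","rb"));s=pickle.load(open("side.pkl","rb"))
T=lambda x,y:((x-2.5)/6+192,(y-2.5)/6+160)
S=lambda x,y:((x-3)/7+205,(y-3)/7+190)
C=[onz(t,*T(*p),.012)[:2] for p in((122,42),(650,120),(592,515),(65,435))]
C=np.array(C);print(C,[np.linalg.norm(C[i]-C[(i+1)%4]) for i in range(4)])
c=C.mean(0); yv=(C[0]-C[1]+C[3]-C[2]);yaw=np.arctan2(yv[1],yv[0])-np.pi/2
xv=(C[0]-C[3]+C[1]-C[2]);print("c",c,"yaw",yaw,np.arctan2(xv[1],xv[0]))
yaw=(yaw+np.arctan2(xv[1],xv[0]))/2
R=np.array([[np.cos(yaw),-np.sin(yaw)],[np.sin(yaw),np.cos(yaw)]])
B=lambda X:np.r_[R.T@(X[:2]-c),X[2:]]
print("pivot",B(onz(t,*T(660,481),.032)),"ball z.05",B(onz(t,*T(457,377),.05)))
b,e=tri(t,T(457,377),s,S(500,113));print("ball",B(b),e)
o,e=tri(t,T(110,235),s,S(360,252));print("tab",B(o),e)
b=B(onz(t,*T(457,377),.05));d=b[:2]-[-.06,-.122];print("keeper",np.arctan2(d[1],d[0]),np.linalg.norm(d))
for n,p in dict(teal=(52,357),plum=(662,195)).items(): print(n,B(onz(t,*T(*p),.016)))
for n,p,z in(("tamper",(348,208),.09),("shaker",(404,212),.11),("cup",(456,243),.05)):
    print(n,B(onz(t,(p[0]-.5)/1.5,(p[1]-.5)/1.5,z)),onz(t,p[0]/1.5,p[1]/1.5,z))
E
```

```text
[[ 0.692   0.1646]
 [ 0.6573 -0.0346]
 [ 0.5094 -0.0079]
 [ 0.5442  0.1885]] [np.float64(0.2021341627718785), np.float64(0.15027001897932374), np.float64(0.19953828066982243), np.float64(0.1497193925762514)]
c [0.6007 0.0776] yaw -0.17403475806477187 -0.16943711222028138
pivot [-0.0587 -0.1209  0.032 ] ball z.05 [-0.032  -0.0414  0.05  ]
ball [-0.0313 -0.0414  0.0496] 0.0015031906628508295
tab [0.0005 0.088  0.0659] 0.0017464513258580268
keeper 1.2370806143907092 0.08533711538423942
teal [-0.0465  0.1084  0.016 ]
plum [ 0.047  -0.1089  0.016 ]
tamper [0.13   0.0596 0.09  ] [0.7383 0.1135 0.09  ]
shaker [ 0.1316 -0.0182  0.11  ] [0.7265 0.0366 0.11  ]
cup [ 0.1102 -0.0999  0.05  ] [ 0.6915 -0.0403  0.05  ]
```

```bash
cat >> h.py <<'E'
from scipy.spatial.transform import Rotation as Ro
np.set_printoptions(precision=4,suppress=True)
YAW=-.1717; RB=Ro.from_euler("z",YAW).as_matrix(); C0=np.r_[.6007,.0776,0]+RB@[.0007,.0006,0]
w=lambda b:C0+RB@np.array(b,float)
bk=lambda X:RB.T@(np.array(X)-C0)
def tool(th=0,tilt=0):
    """tool x along book +y turned by th about z, z down; tilt leans the finger tips to book -y"""
    M=np.array([[0,1,0],[1,0,0],[0,0,-1.]])
    return RB@Ro.from_euler("z",th).as_matrix()@M@Ro.from_euler("y",-tilt).as_matrix()
def plan(b,Rt,n,frm=None):
    """n equal rows from pose frm=(book pos, R) (default: measured) to book position b, orientation Rt"""
    if frm is None:
        o=get_obs(); P,R=np.array(o["eef_pos"]),Ro.from_rotvec(o["tool_rot"]).as_matrix()
    else: P,R=w(frm[0]),frm[1]
    rv=Ro.from_matrix(R.T@Rt).as_rotvec()/n; r=Ro.from_rotvec(rv)
    A=sum((r.as_matrix() if 0 else Ro.from_rotvec(rv*k).as_matrix()) for k in range(n))
    p=np.linalg.solve(A,R.T@(w(b)-P))
    print(n,"rows offset",np.round(p/.04,3),"rot",np.round(np.degrees(rv)/6,3))
def keep(th,gap,side=1):
    """TCP (book) for finger -x face (side 1, inside) or +x face (side -1, outside) at the ball"""
    u=np.array([np.cos(th),np.sin(th)]); i=np.array([-u[1],u[0]])
    return np.array([-.06,-.122])+.085*u+side*i*(.017+gap)
E
python3 - <<'E'
from h import *
o=get_obs();R0=Ro.from_rotvec(o["tool_rot"]).as_matrix()
k=keep(1.237,.012);print(k,w([*k,.14]),"ball",w([-.032,-.0417,.05]))
a=bk([.25,-.28,.22]);a2=bk([.38,-.06,.22])
plan(a,R0,7);plan(a2,R0,7,(a,R0));plan([*k,.14],tool(1.237),22,(a2,R0))
print(tool(1.237)[:,0],R0[:,0])
E
```

```text
[-0.0596 -0.0322] [0.5373 0.0565 0.14  ] ball [0.5628 0.0425 0.05  ]
7 rows offset [ 0.476 -0.709 -0.063] rot [0. 0. 0.]
7 rows offset [ 0.715 -0.568  0.001] rot [0. 0. 0.]
22 rows offset [0.192 0.202 0.091] rot [-0.001 -0.001 -0.985]
[-0.8749  0.4842  0.    ] [ 0.9338  0.3578 -0.0001]
```

Emit:
arm_command(
  targets=[
    {"offset": [0.476, -0.709, -0.063], "fingers": 0},
    {"offset": [0.476, -0.709, -0.063], "fingers": 0},
    {"offset": [0.476, -0.709, -0.063], "fingers": 0},
    {"offset": [0.476, -0.709, -0.063], "fingers": 0},
    {"offset": [0.476, -0.709, -0.063], "fingers": 0},
    {"offset": [0.476, -0.709, -0.063], "fingers": 0},
    {"offset": [0.476, -0.709, -0.063], "fingers": 0},
  ],
  grip_force=20,
)

```text
invalid input
```

Emit:
arm_command(
  targets=[
    {"offset": [0.715, -0.568, 0], "fingers": 0},
    {"offset": [0.715, -0.568, 0], "fingers": 0},
    {"offset": [0.715, -0.568, 0], "fingers": 0},
    {"offset": [0.715, -0.568, 0], "fingers": 0},
    {"offset": [0.715, -0.568, 0], "fingers": 0},
    {"offset": [0.715, -0.568, 0], "fingers": 0},
    {"offset": [0.715, -0.568, 0], "fingers": 0},
  ],
)

```text
invalid input
```

Run:
```python
from h import *
o=get_obs();print(o["eef_pos"],o["joints"],o["clock"],o["grip_width"],o["contact_force"])
plan([*keep(1.237,.012),.14],tool(1.237),20)
```

```text
[ 0.1965 -0.513   0.2019] [ 1.1633  0.3117  0.014   1.5129 -0.0044  1.3192 -0.0272] 0.1 0.9983212357388991 [-0.2212  0.2951  0.2957]
20 rows offset [0.951 0.417 0.077] rot [-0.001 -0.001 -1.084]
```

Emit:
arm_command(
  targets=[
    {"offset": [0.476, -0.709, -0.063], "delta_rot": [0, 0, 0], "fingers": 0},
    {"offset": [0.476, -0.709, -0.063], "delta_rot": [0, 0, 0], "fingers": 0},
    {"offset": [0.476, -0.709, -0.063], "delta_rot": [0, 0, 0], "fingers": 0},
    {"offset": [0.476, -0.709, -0.063], "delta_rot": [0, 0, 0], "fingers": 0},
    {"offset": [0.476, -0.709, -0.063], "delta_rot": [0, 0, 0], "fingers": 0},
    {"offset": [0.476, -0.709, -0.063], "delta_rot": [0, 0, 0], "fingers": 0},
    {"offset": [0.476, -0.709, -0.063], "delta_rot": [0, 0, 0], "fingers": 0},
  ],
  grip_force=20,
)

```text
clock: 0.68
eef_pos: [0.25, -0.2786, 0.2202]
tool_rot: [-3.089, -0.571, 0.001]
contact_force: [0.9, 0.5, 0.1]
grip_width: 0.008
grip_force: 0.0
```

Emit:
arm_command(
  targets=[
    {"offset": [0.715, -0.568, 0], "delta_rot": [0, 0, 0], "fingers": 0},
    {"offset": [0.715, -0.568, 0], "delta_rot": [0, 0, 0], "fingers": 0},
    {"offset": [0.715, -0.568, 0], "delta_rot": [0, 0, 0], "fingers": 0},
    {"offset": [0.715, -0.568, 0], "delta_rot": [0, 0, 0], "fingers": 0},
    {"offset": [0.715, -0.568, 0], "delta_rot": [0, 0, 0], "fingers": 0},
    {"offset": [0.715, -0.568, 0], "delta_rot": [0, 0, 0], "fingers": 0},
    {"offset": [0.715, -0.568, 0], "delta_rot": [0, 0, 0], "fingers": 0},
  ],
)

```text
clock: 1.27
eef_pos: [0.3804, -0.0588, 0.2204]
tool_rot: [3.089, 0.571, -0.0]
contact_force: [1.1, -0.1, 0.1]
grip_width: 0.003
grip_force: 0.0
```

Run:
```python
from h import *
o=get_obs();print(o["eef_pos"],o["joints"],o["clock"],o["grip_width"],o["contact_force"])
plan([*keep(1.237,.012),.14],tool(1.237),20)
```

```text
[ 0.3804 -0.0588  0.2204] [ 0.6584 -0.0269 -0.5319  1.8581 -0.0136  1.3067 -1.075 ] 1.2667 0.0029741470229655608 [ 1.0618 -0.0951  0.0515]
20 rows offset [0.21  0.221 0.1  ] rot [-0.     0.    -1.084]
```

Run:
```python
from h import *
plan([*keep(1.237,.012),.14],tool(1.237),24)
```

```text
24 rows offset [0.173 0.186 0.084] rot [-0.     0.    -0.903]
```

Emit:
arm_command(
  targets=[
    {"offset": [0.173, 0.186, 0.084], "delta_rot": [0, 0, -0.903], "fingers": 0},
    {"offset": [0.173, 0.186, 0.084], "delta_rot": [0, 0, -0.903], "fingers": 0},
    {"offset": [0.173, 0.186, 0.084], "delta_rot": [0, 0, -0.903], "fingers": 0},
    {"offset": [0.173, 0.186, 0.084], "delta_rot": [0, 0, -0.903], "fingers": 0},
    {"offset": [0.173, 0.186, 0.084], "delta_rot": [0, 0, -0.903], "fingers": 0},
    {"offset": [0.173, 0.186, 0.084], "delta_rot": [0, 0, -0.903], "fingers": 0},
    {"offset": [0.173, 0.186, 0.084], "delta_rot": [0, 0, -0.903], "fingers": 0},
    {"offset": [0.173, 0.186, 0.084], "delta_rot": [0, 0, -0.903], "fingers": 0},
  ],
)

```text
clock: 1.93
eef_pos: [0.459, -0.0706, 0.1929]
tool_rot: [-2.656, -1.677, 0.002]
contact_force: [-0.1, -0.3, 0.0]
grip_width: -0.002
grip_force: 0.0
```

Emit:
arm_command(
  targets=[
    {"offset": [0.173, 0.186, 0.084], "delta_rot": [0, 0, -0.903], "fingers": 0},
    {"offset": [0.173, 0.186, 0.084], "delta_rot": [0, 0, -0.903], "fingers": 0},
    {"offset": [0.173, 0.186, 0.084], "delta_rot": [0, 0, -0.903], "fingers": 0},
    {"offset": [0.173, 0.186, 0.084], "delta_rot": [0, 0, -0.903], "fingers": 0},
    {"offset": [0.173, 0.186, 0.084], "delta_rot": [0, 0, -0.903], "fingers": 0},
    {"offset": [0.173, 0.186, 0.084], "delta_rot": [0, 0, -0.903], "fingers": 0},
    {"offset": [0.173, 0.186, 0.084], "delta_rot": [0, 0, -0.903], "fingers": 0},
    {"offset": [0.173, 0.186, 0.084], "delta_rot": [0, 0, -0.903], "fingers": 0},
  ],
)

```text
clock: 2.6
eef_pos: [0.5231, -0.0234, 0.166]
tool_rot: [-1.849, -2.539, 0.001]
contact_force: [-0.4, -0.4, -0.8]
grip_width: -0.001
grip_force: 0.0
```

Emit:
arm_command(
  targets=[
    {"offset": [0.173, 0.186, 0.084], "delta_rot": [0, 0, -0.903], "fingers": 0},
    {"offset": [0.173, 0.186, 0.084], "delta_rot": [0, 0, -0.903], "fingers": 0},
    {"offset": [0.173, 0.186, 0.084], "delta_rot": [0, 0, -0.903], "fingers": 0},
    {"offset": [0.173, 0.186, 0.084], "delta_rot": [0, 0, -0.903], "fingers": 0},
    {"offset": [0.173, 0.186, 0.084], "delta_rot": [0, 0, -0.903], "fingers": 0},
    {"offset": [0.173, 0.186, 0.084], "delta_rot": [0, 0, -0.903], "fingers": 0},
    {"offset": [0.173, 0.186, 0.084], "delta_rot": [0, 0, -0.903], "fingers": 0},
    {"offset": [0.173, 0.186, 0.084], "delta_rot": [0, 0, -0.903], "fingers": 0},
  ],
)

```text
clock: 3.27
eef_pos: [0.5372, 0.0549, 0.1391]
tool_rot: [-0.78, -3.042, 0.001]
contact_force: [0.4, -0.7, -0.4]
grip_width: 0.001
grip_force: 0.0
```

Run:
```python
from h import *
o=get_obs();print(o["eef_pos"],bk(o["eef_pos"]),o["joints"],o["clock"],o["contact_force"])
k=keep(1.237,.012);T=tool(1.237)
plan([*k,.036],T,4)
f=([*k,.036],T); k1=keep(1.237,.002)
plan([*k1,.036],T,2,f)
plan([*keep(-.1,0),.036],tool(-.1),28,([*k1,.036],T))
s=snapshot("top"); a=s["frame"][140:260,180:330,::-1]; cv2.imwrite("pics/t2.png",cv2.resize(a,None,fx=5,fy=5,interpolation=cv2.INTER_CUBIC))
```

```text
[0.5372 0.0549 0.1391] [-0.0594 -0.0338  0.1391] [ 0.4945  0.4712 -0.8727  1.615   0.377   1.2345  0.6177] 3.2667 [ 0.3614 -0.7324 -0.4323]
4 rows offset [0.004 0.01  0.645] rot [-0.001 -0.002  0.009]
2 rows offset [-0.125  0.     0.   ] rot [0. 0. 0.]
28 rows offset [-0.103  0.019  0.   ] rot [0.    0.    0.456]
```

View pics/t2.png

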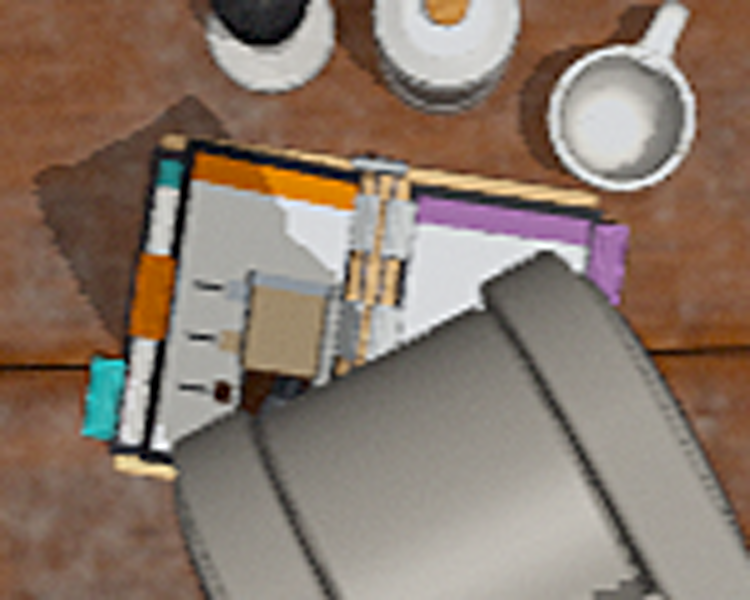

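The top view shows the forearm covering the keeper. The bystanders and the orange card (fore edge near (155,290)) haven't moved. Next I lower the closed fingers beside the ball.

Emit:
arm_command(
  targets=[
    {"offset": [0.004, 0.01, 0.645], "delta_rot": [0, 0, 0], "fingers": 0},
    {"offset": [0.004, 0.01, 0.645], "delta_rot": [0, 0, 0], "fingers": 0},
    {"offset": [0.004, 0.01, 0.645], "delta_rot": [0, 0, 0], "fingers": 0},
    {"offset": [0.004, 0.01, 0.645], "delta_rot": [0, 0, 0], "fingers": 0},
    {"offset": [0, 0, 0], "delta_rot": [0, 0, 0], "fingers": 0},
  ],
)

```text
clock: 3.73
eef_pos: [0.5329, 0.0543, 0.0315]
tool_rot: [-0.787, -3.031, 0.007]
contact_force: [-0.8, -0.9, -1.5]
grip_width: 0.003
grip_force: 0.0
```

Run:
```python
from h import *
o=get_obs();print(bk(o["eef_pos"]),o["contact_force"])
T=tool(1.237)
k1=keep(1.237,.002)
plan([*k1,.036],T,2)
s=snapshot("side"); a=s["frame"][170:270,190:320,::-1]; cv2.imwrite("pics/s2.png",cv2.resize(a,None,fx=6,fy=6,interpolation=cv2.INTER_CUBIC))
```

```text
[-0.0635 -0.0352  0.0315] [-0.782  -0.9215 -1.5167]
2 rows offset [-0.16   0.051 -0.058] rot [-0.034 -0.042 -0.013]
```

View pics/s2.png

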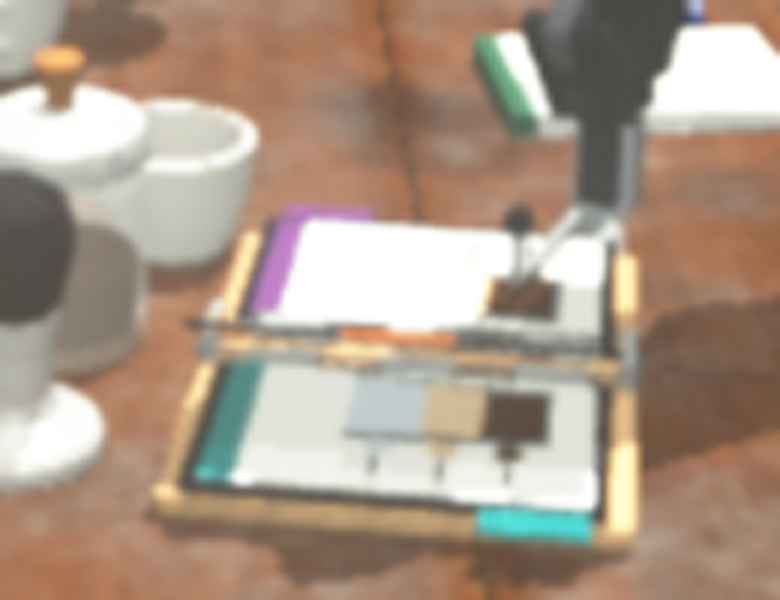

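The side crop shows the closed fingers coming down at (605,210) and the ball at (518,215). Nothing else has moved. I'll compare the fingertip pixel with the measured TCP.

Run:
```python
from h import *
o=get_obs();print(bk(o["eef_pos"]),o["clock"],o["tool_rot"],o["contact_force"],o["joint_velocities"])
s=snapshot("side");P=lambda X:(proj(s,X)-[190,170]+.5)*6
print("tcp",P(o["eef_pos"]),"ball",P(w([-.032,-.0417,.05])),"pivot",P(w([-.06,-.122,.032])),"corner",P(w([-.078,-.1,.012])),P(w([-.078,.1,.012])),P(w([.078,.1,.012])))
T=tool(1.237)
plan([*keep(1.237,.002),.036],T,2)
```

```text
[-0.0617 -0.0341  0.0341] 3.7833 [-0.7874 -3.0346  0.0046] [-0.2387 -0.4611  1.3812] [ 0.0091 -0.0438 -0.0422 -0.0672 -0.0097  0.0073  0.0118]
tcp [598.9598 270.2506] ball [521.098  216.6357] pivot [599.4325 177.3102] corner [640.6867 249.227 ] [636.0106 522.5162] [153.1833 483.9988]
2 rows offset [-0.125  0.01   0.002] rot [-0.007 -0.009 -0.01 ]
```

Run:
```python
from h import *
import pickle
s0=pickle.load(open("side.pkl","rb"));s=snapshot("side")
d=np.abs(s["frame"].astype(int)-s0["frame"]).sum(2)
print("cols 282..300, rows 196..226");print(d[196:226,282:301])
print(s["frame"][200:222,289].tolist())
print(s0["frame"][200:222,289].tolist())
```

```text
cols 282..300, rows 196..226
[[ 15  15  52 145 196 208 212 211 202 148  76  66  74  59  21   7   5   6
    7]
 [ 13  16  52 141 192 200 203 204 185 128  67  67  69  47  17   6   5   7
    9]
 [ 14  18  60 142 184 185 190 192 167  94  72  75  63  39  15   8   9  11
   10]
 [ 12  24  74 156 187 189 192 192 167  81  77  76  60  36  12  14  15  12
   10]
 [ 11  27  78 171 231 255 219 207 199 123  68  74  59  33  10  13  10  12
   10]
 [ 13  18  58 146 266 343 287 265 286 218  55  74  54  28  14  13  16  16
   16]
 [ 10  10  32  52 172 315 350 329 304 210  51  66  39  21  17  20  19  21
   25]
 [ 12   8  20  26 111 222 241 182 133  71  56  47  21  22  29  30  31  32
   33]
 [ 10  11  14  28  46 111 104  55  25  33  48  25  26  32  31  33  33  34
   34]
 [ 13  19  30  23  29  46  30  18  15  17  20  24  29  32  32  33  34  31
   31]
 [ 19  29  32  25  23  16  12  11  20  24  29  32  33  36  35  35  31  35
   32]
 [ 28  31  30  30  24  14   9  11  18  19  25  34  35  33  32  32  31  32
   34]
 [ 32  24  30  39  36  18  16  24  29  21  22  34  31  32  33  31  31  30
   31]
 [ 24  20  12  15 
[... 1403 characters left out ...]
], [133, 136, 134], [149, 152, 149], [149, 151, 146], [149, 151, 146], [154, 157, 151], [178, 182, 176], [221, 224, 219], [247, 247, 243], [254, 254, 253], [254, 255, 254], [254, 255, 254], [254, 255, 254], [254, 254, 254], [254, 254, 253], [253, 253, 251], [236, 238, 230], [208, 210, 198], [201, 203, 191], [199, 202, 190]]
[[162, 146, 138], [173, 172, 167], [211, 215, 209], [194, 199, 192], [169, 171, 165], [156, 157, 151], [153, 155, 149], [158, 160, 155], [186, 190, 184], [228, 231, 228], [247, 249, 248], [254, 254, 254], [254, 255, 254], [254, 255, 255], [254, 255, 255], [254, 255, 254], [254, 254, 254], [254, 254, 254], [254, 254, 254], [254, 254, 254], [254, 254, 254], [254, 254, 254]]
```

Run:
```python
from h import *
s=snapshot("side")
print("start tcp px(x1.5)",proj(s,[.1965,-.513,.2019])*1.5, "13mm up",proj(s,[.1965,-.513,.215])*1.5)
o=get_obs();print(o["eef_pos"],o["joints"],proj(s,o["eef_pos"]))
for z in(.03,.045,.06): print(z,bk(onz(s,289,204,z)))
R=Ro.from_rotvec(o["tool_rot"]).as_matrix()
for d in(-.011,.011):
  for e in(-.015,.015): print(d,e,proj(s,np.array(o["eef_pos"])+R@[d,e,0]))
cv2.imwrite("pics/s3.png",cv2.resize(s["frame"][100:260,230:400,::-1],None,fx=3.6,fy=3.6,interpolation=cv2.INTER_CUBIC))
```

```text
start tcp px(x1.5) [549.961  141.4684] 13mm up [550.7866 135.5364]
[0.5391 0.0567 0.0383] [ 0.4418  0.5795 -0.806   1.7345  0.4786  1.0324  0.5296] [287.6107 213.1442]
0.03 [-0.0597 -0.0979  0.03  ]
0.045 [-0.0596 -0.0654  0.045 ]
0.06 [-0.0594 -0.033   0.06  ]
-0.011 -0.015 [285.3808 209.4684]
-0.011 0.015 [280.3996 214.7661]
0.011 -0.015 [294.6869 211.5527]
0.011 0.015 [289.9278 216.9638]
```

View pics/s3.png

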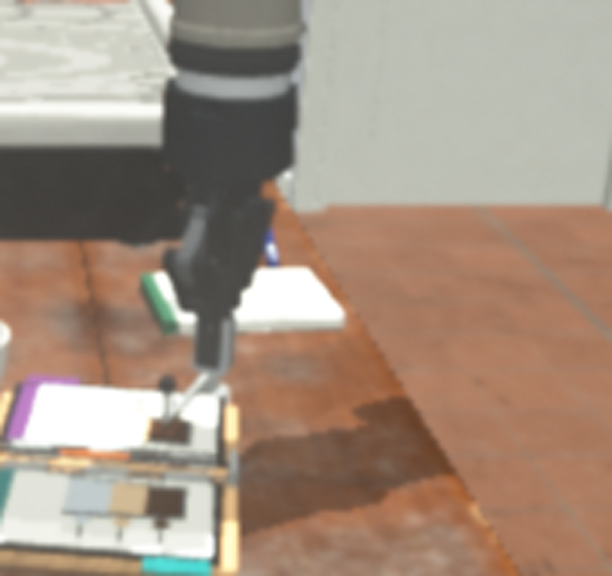

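The side view puts the visible fingertip at about (289,204) in the full frame, but the measured TCP projects to (288,213). So the fingertips look about 25 mm higher, or else farther back, than the TCP says. I'll raise and tilt the tool so both cameras can see the tip and settle which it is.

Run:
```python
from h import *
o=get_obs();print(bk(o["eef_pos"]),o["tool_rot"],o["joint_velocities"],o["contact_force"])
R=Ro.from_rotvec(o["tool_rot"]).as_matrix()
plan([-.06,-.034,.14],R,3)
plan([-.04,-.02,.16],tool(0,.6),18,([-.06,-.034,.14],tool(1.237)))
```

```text
[-0.0578 -0.0317  0.0383] [0.7873 3.0386 0.0018] [ 0.0023 -0.0125 -0.0097 -0.0107  0.0016 -0.0045  0.0009] [-0.0928 -0.644  -0.3766]
3 rows offset [ 0.009 -0.022 -0.847] rot [0. 0. 0.]
18 rows offset [-0.01   0.032 -0.029] rot [ 0.197 -0.276  0.635]
```

Emit:
arm_command(
  targets=[
    {"offset": [0, 0, -0.847], "delta_rot": [0, 0, 0], "fingers": 0},
    {"offset": [0, 0, -0.847], "delta_rot": [0, 0, 0], "fingers": 0},
    {"offset": [0, 0, -0.847], "delta_rot": [0, 0, 0], "fingers": 0},
    {"offset": [-0.01, 0.032, -0.029], "delta_rot": [0.197, -0.276, 0.635], "fingers": 0},
    {"offset": [-0.01, 0.032, -0.029], "delta_rot": [0.197, -0.276, 0.635], "fingers": 0},
    {"offset": [-0.01, 0.032, -0.029], "delta_rot": [0.197, -0.276, 0.635], "fingers": 0},
    {"offset": [-0.01, 0.032, -0.029], "delta_rot": [0.197, -0.276, 0.635], "fingers": 0},
    {"offset": [-0.01, 0.032, -0.029], "delta_rot": [0.197, -0.276, 0.635], "fingers": 0},
    {"offset": [-0.01, 0.032, -0.029], "delta_rot": [0.197, -0.276, 0.635], "fingers": 0},
    {"offset": [-0.01, 0.032, -0.029], "delta_rot": [0.197, -0.276, 0.635], "fingers": 0},
  ],
)

```text
clock: 4.77
eef_pos: [0.5464, 0.063, 0.1489]
tool_rot: [1.393, 2.618, -0.278]
contact_force: [-0.5, 0.5, -0.5]
grip_width: 0.0
grip_force: 0.0
```

Emit:
arm_command(
  targets=[
    {"offset": [-0.01, 0.032, -0.029], "delta_rot": [0.197, -0.276, 0.635], "fingers": 0},
    {"offset": [-0.01, 0.032, -0.029], "delta_rot": [0.197, -0.276, 0.635], "fingers": 0},
    {"offset": [-0.01, 0.032, -0.029], "delta_rot": [0.197, -0.276, 0.635], "fingers": 0},
    {"offset": [-0.01, 0.032, -0.029], "delta_rot": [0.197, -0.276, 0.635], "fingers": 0},
    {"offset": [-0.01, 0.032, -0.029], "delta_rot": [0.197, -0.276, 0.635], "fingers": 0},
    {"offset": [-0.01, 0.032, -0.029], "delta_rot": [0.197, -0.276, 0.635], "fingers": 0},
    {"offset": [-0.01, 0.032, -0.029], "delta_rot": [0.197, -0.276, 0.635], "fingers": 0},
    {"offset": [-0.01, 0.032, -0.029], "delta_rot": [0.197, -0.276, 0.635], "fingers": 0},
    {"offset": [-0.01, 0.032, -0.029], "delta_rot": [0.197, -0.276, 0.635], "fingers": 0},
    {"offset": [-0.01, 0.032, -0.029], "delta_rot": [0.197, -0.276, 0.635], "fingers": 0},
  ],
)

```text
clock: 5.6
eef_pos: [0.5591, 0.068, 0.1594]
tool_rot: [2.013, 1.815, -0.604]
contact_force: [-0.2, 0.6, -0.6]
grip_width: 0.002
grip_force: 0.0
```

Run:
```python
from h import *
import pickle
t=snapshot("top");s=snapshot("side");o=get_obs()
pickle.dump((t,s,o),open("tilt.pkl","wb"))
R=Ro.from_rotvec(o["tool_rot"]).as_matrix()
print(bk(o["eef_pos"]),R-tool(0,.6),o["joints"],o["joint_velocities"])
for n,c in(("top",t),("side",s)): print(n,proj(c,o["eef_pos"]))
a=t["frame"][130:260,150:330,::-1];b=s["frame"][100:230,190:370,::-1]
cv2.imwrite("pics/b1.png",cv2.resize(np.vstack([a,b]),None,fx=2.3,fy=2.3,interpolation=cv2.INTER_CUBIC))
```

```text
[-0.04   -0.0164  0.1579] [[-0.0638  0.0091  0.0248]
 [ 0.0266  0.0672  0.0234]
 [ 0.0272 -0.019  -0.0178]] [-0.1798  0.6332 -0.4724  1.3505  0.6734  1.6507 -0.8219] [ 0.0275 -0.0283 -0.0094  0.0364 -0.0009 -0.0154  0.0534]
top [255.6877 224.0849]
side [282.2115 163.1854]
```

View pics/b1.png

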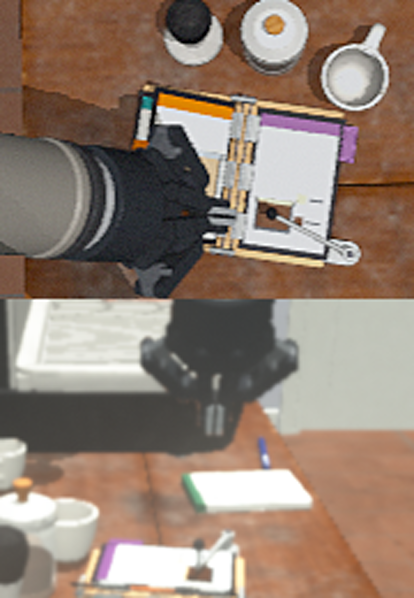

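The upper half (top view) shows the shut fingertips ending at about (237,215), and the lower half (side view) shows them ending at about (213,433). The knuckles stick out at (170,130) and (155,275). Now I'll triangulate the tip from the two views.

Run:
```python
from h import *
import pickle
t,s,o=pickle.load(open("tilt.pkl","rb"));t0=pickle.load(open("top.pkl","rb"));s0=pickle.load(open("side.pkl","rb"))
D=lambda a,b:np.abs(a["frame"].astype(int)-b["frame"]).sum(2)
print(D(t,t0)[218:232,240:264]);print(D(s,s0)[150:168,274:294])
R=Ro.from_rotvec(o["tool_rot"]).as_matrix()
for tp in((253,224),(253,226),(254,224)):
    for sp in((282.6,158.5),(282.6,160)):
        X,e=tri(t,tp,s,sp); print(tp,sp,"tool frame",R.T@(X-o["eef_pos"])*1e3,"mm, gap",e*1e3)
```

```text
[[ 86  51 347 537 524 319 163 420 407 261  35  15  20  14  19  20  22  20
    2  11   3  12   5   8]
 [ 86  33 440 605 561 386 207 451 433 402  87  22  19  15  19  16  14  12
    5   1   1   6  25   6]
 [ 97  87 177 168  78 204 107 242 235  93  46  28   7  16  24  20  13   1
    0   3   4   7  42  36]
 [ 63  97  99 194 120  62  75  64  56  41 124 111  75  26  22  10   8   3
    1   3   3  33   9  10]
 [182 207 122 272 154  20  16   8  66  77  99  81  55  65  23  36  15   2
    9   8   4  16  27  25]
 [ 52 262 520 637 518 372 387 289 392 324  89  67 124  38  26  30  43   7
    5   7   4  23  38  11]
 [159 141 374 524 473 412 468 422 512 498 321 434 277  41  21  34  32   5
    8   9   8  31  23  34]
 [ 88   4 106 112  17  13  17  19  41 116 101 159 210  58  31  32  28   4
    9   9   6  19  24  20]
 [213 254 211 148  73   8   9  18  24  58  94  54  92  19  29  36  36  13
    8   8   2  33  19  30]
 [571 519 392 254  75  71  79  74  35  80  86  55  67  23  26  39  22   8
    9   4  15  23  34   5]
 [550 548 547 509 327 340 388 443 440 186  66  13  23  33  28  29   9   8
   10   2  14  2
[... 1692 characters left out ...]
  14  13  11  12  16  16  20  19  20  21  21  23  21  20
   21  20]
 [ 21  22  16  17  19  20  19  21  22  23  22  25  23  24  24  23  23  21
   21  20]]
(253, 224) (282.6, 158.5) tool frame [ -2.0524  -0.33   -12.5466] mm, gap 0.2244521453571632
(253, 224) (282.6, 160) tool frame [-0.3382 -0.3596 -9.8894] mm, gap 0.054322000794402095
(253, 226) (282.6, 158.5) tool frame [ -2.2745  -2.1845 -12.1982] mm, gap 3.899754035653615
(253, 226) (282.6, 160) tool frame [-0.5602 -2.2221 -9.537 ] mm, gap 3.7451860344210597
(254, 224) (282.6, 158.5) tool frame [ -3.2803  -0.2898 -11.0402] mm, gap 0.007915008169280664
(254, 224) (282.6, 160) tool frame [-1.5671 -0.3194 -8.3702] mm, gap 0.17944913348895733
```

Run:
```python
from h import *
plan([-.125,-.02,.06],tool(1.237),18)
```

```text
18 rows offset [ 0.109 -0.087  0.118] rot [-0.184  0.26  -0.6  ]
```

Emit:
arm_command(
  targets=[
    {"offset": [0.109, -0.087, 0.118], "delta_rot": [-0.184, 0.26, -0.6], "fingers": 0},
    {"offset": [0.109, -0.087, 0.118], "delta_rot": [-0.184, 0.26, -0.6], "fingers": 0},
    {"offset": [0.109, -0.087, 0.118], "delta_rot": [-0.184, 0.26, -0.6], "fingers": 0},
    {"offset": [0.109, -0.087, 0.118], "delta_rot": [-0.184, 0.26, -0.6], "fingers": 0},
    {"offset": [0.109, -0.087, 0.118], "delta_rot": [-0.184, 0.26, -0.6], "fingers": 0},
    {"offset": [0.109, -0.087, 0.118], "delta_rot": [-0.184, 0.26, -0.6], "fingers": 0},
    {"offset": [0.109, -0.087, 0.118], "delta_rot": [-0.184, 0.26, -0.6], "fingers": 0},
    {"offset": [0.109, -0.087, 0.118], "delta_rot": [-0.184, 0.26, -0.6], "fingers": 0},
    {"offset": [0.109, -0.087, 0.118], "delta_rot": [-0.184, 0.26, -0.6], "fingers": 0},
  ],
)

```text
clock: 6.45
eef_pos: [0.5212, 0.0778, 0.1062]
tool_rot: [1.497, 2.52, -0.334]
contact_force: [-0.1, -0.9, -1.3]
grip_width: -0.004
grip_force: 0.0
```

Emit:
arm_command(
  targets=[
    {"offset": [0.109, -0.087, 0.118], "delta_rot": [-0.184, 0.26, -0.6], "fingers": 0},
    {"offset": [0.109, -0.087, 0.118], "delta_rot": [-0.184, 0.26, -0.6], "fingers": 0},
    {"offset": [0.109, -0.087, 0.118], "delta_rot": [-0.184, 0.26, -0.6], "fingers": 0},
    {"offset": [0.109, -0.087, 0.118], "delta_rot": [-0.184, 0.26, -0.6], "fingers": 0},
    {"offset": [0.109, -0.087, 0.118], "delta_rot": [-0.184, 0.26, -0.6], "fingers": 0},
    {"offset": [0.109, -0.087, 0.118], "delta_rot": [-0.184, 0.26, -0.6], "fingers": 0},
    {"offset": [0.109, -0.087, 0.118], "delta_rot": [-0.184, 0.26, -0.6], "fingers": 0},
    {"offset": [0.109, -0.087, 0.118], "delta_rot": [-0.184, 0.26, -0.6], "fingers": 0},
    {"offset": [0.109, -0.087, 0.118], "delta_rot": [-0.184, 0.26, -0.6], "fingers": 0},
    {"offset": [0, 0, 0], "delta_rot": [0, 0, 0], "fingers": 0},
  ],
)

```text
clock: 7.28
eef_pos: [0.4733, 0.0745, 0.0594]
tool_rot: [-0.79, -3.039, 0.008]
contact_force: [-0.5, -1.5, -0.0]
grip_width: 0.002
grip_force: 0.0
```

Run:
```python
from h import *
import pickle
s0=pickle.load(open("side.pkl","rb"))
s=snapshot("side");o=get_obs()
print(o["eef_pos"],bk(o["eef_pos"]),o["contact_force"],proj(s,o["eef_pos"]),proj(s,w([-.125,-.02,.03])))
R=Ro.from_rotvec(o["tool_rot"]).as_matrix();print(np.abs(R-tool(1.237)).max())
d=np.abs(s["frame"].astype(int)-s0["frame"]).sum(2)
u,v=proj(s,o["eef_pos"]).astype(int);print(u,v)
print(d[v-22:v+8,u-12:u+13])
```

```text
[0.4739 0.0757 0.0598] [-0.1253 -0.0241  0.0598] [0.694  0.3563 0.3993] [319.8237 207.9166] [318.4765 221.196 ]
0.004140719950735616
319 207
[[  0   0   0   0   0   0   0   0   0  10 217 474 527 527 531 535 519 373
   97  98  81  51   7   9  11]
 [  0   0   0   0   0   0   0   0   0  13 232 478 526 530 532 535 528 447
  190  89  78  48  10  11  10]
 [  3   3   2   0   1   1   1   1   1  37 291 489 526 529 533 535 522 436
  202  75  76  44  10  11  11]
 [ 13  14  14  14  13  13  11  10  13 121 336 467 493 500 503 505 482 360
  137  71  68  36  10  11  13]
 [ 25  24  25  27  25  25  29  20  13 126 271 359 381 384 387 391 369 261
   89  69  60  26  10  10  11]
 [ 22  23  23  24  24  21  23  20   5  95 224 294 312 313 316 313 286 181
   60  78  61  20  10   8  10]
 [ 20  21  19  18  19  18  19  17  14  35 136 191 204 206 207 201 156  66
   79  91  60  19  11   7   9]
 [ 17  16  17  15  16  10  13  15  30  58  91 144 151 153 160 156 110  75
  104  98  58  14  12   8  11]
 [ 15  14  13  14  13  13  14  18  39  77  98 138 144 153 159 159 110  89
  112 102  58  11  11   8   8]
 [ 12  15  13 
[... 1491 characters left out ...]
 3   5   7   8   7   8   9  10   8  12
   12   7   8   7   9  11  12]
 [ 10   8   2   1   2   5  10   8   9   7   7   9   8   9  11  10  10  11
    9  10   9   7  11   9  10]
 [  1   2   7   8   5  10   6   9   6   8   9   8   7   9   9   5  10   9
    7   8   8   7   9   9  11]
 [  7   6   8   6   8   9   8  11  10   8   8   8   8   8   5  10   9   8
   10  11   8   8  11  10   9]
 [  5   7   8   8   8   9   6   7   8  10   8   8   9  11   7   4   9  10
    9  10   9   7  10  11  10]
 [  6   4   8   8   8   8   6   9   8   6   6  11   7  10   9   7  10   9
    9  11   9   8   8   8   9]
 [ 10   7   8   8  10   7   6   5   8   9   9   6   8  10   8   9   8   8
   10   9   8   8   6   9  10]]
```

Emit:
arm_command(
  targets=[
    {"offset": [0, 0, 0.2], "delta_rot": [0, 0, 0], "fingers": 0},
    {"offset": [0, 0, 0.2], "delta_rot": [0, 0, 0], "fingers": 0},
    {"offset": [0, 0, 0.2], "delta_rot": [0, 0, 0], "fingers": 0},
    {"offset": [0, 0, 0.2], "delta_rot": [0, 0, 0], "fingers": 0},
    {"offset": [0, 0, 0.2], "delta_rot": [0, 0, 0], "fingers": 0},
    {"offset": [0, 0, 0.1], "delta_rot": [0, 0, 0], "fingers": 0},
    {"offset": [0, 0, 0.1], "delta_rot": [0, 0, 0], "fingers": 0},
  ],
)

```text
clock: 7.92
eef_pos: [0.4731, 0.0776, 0.0103]
tool_rot: [-0.786, -3.039, 0.006]
contact_force: [-0.3, 0.7, -0.8]
grip_width: -0.001
grip_force: 0.0
```

Emit:
arm_command(
  targets=[
    {"offset": [0, 0, 0.05], "delta_rot": [0, 0, 0], "fingers": 0},
    {"offset": [0, 0, 0.05], "delta_rot": [0, 0, 0], "fingers": 0},
    {"offset": [0, 0, 0.05], "delta_rot": [0, 0, 0], "fingers": 0},
    {"offset": [0, 0, 0.05], "delta_rot": [0, 0, 0], "fingers": 0},
  ],
)

```text
clock: 8.25
eef_pos: [0.4738, 0.0774, 0.0032]
tool_rot: [-0.787, -3.04, 0.005]
contact_force: [-0.4, -0.4, 0.4]
grip_width: 0.005
grip_force: 0.0
```

Emit:
arm_command(
  targets=[
    {"offset": [0, 0, 0.05], "delta_rot": [0, 0, 0], "fingers": 0},
    {"offset": [0, 0, 0.05], "delta_rot": [0, 0, 0], "fingers": 0},
  ],
)

```text
clock: 8.42
eef_pos: [0.4737, 0.0773, -0.0009]
tool_rot: [-0.787, -3.04, 0.005]
contact_force: [-0.9, -0.1, 0.1]
grip_width: -0.003
grip_force: 0.0
```

Emit:
arm_command(
  targets=[
    {"offset": [0, 0, 0.05], "delta_rot": [0, 0, 0], "fingers": 0},
    {"offset": [0, 0, 0.05], "delta_rot": [0, 0, 0], "fingers": 0},
  ],
)

```text
clock: 8.58
eef_pos: [0.4736, 0.0773, -0.005]
tool_rot: [-0.787, -3.04, 0.005]
contact_force: [0.3, -0.4, -0.2]
grip_width: -0.002
grip_force: 0.0
```

Run:
```python
from h import *
import pickle
s0=pickle.load(open("side.pkl","rb"))
s=snapshot("side");o=get_obs();print(o["eef_pos"],o["contact_force"],proj(s,o["eef_pos"]))
d=np.abs(s["frame"].astype(int)-s0["frame"]).sum(2)
u,v=proj(s,o["eef_pos"]).astype(int);print(u,v)
print(d[v-22:v+8,u-12:u+13])
cv2.imwrite("pics/s4.png",cv2.resize(s["frame"][160:270,230:370,::-1],None,fx=5,fy=5,interpolation=cv2.INTER_CUBIC))
```

```text
[ 0.4732  0.0772 -0.0053] [-0.1728 -0.1495  0.6224] [317.5259 234.9315]
317 234
[[  8   2   5   6   9   9  10  10  29  61 101 142 147 144 138 138 114  88
  112 106  65  24  11  11  11]
 [  3   8  10   8  10  11   9   9  31  64  98 136 146 136 124 135 108  90
  117 110  66  21  10  12   9]
 [  8   8   9   9   8   9  11  10  32  67  98 146 149 142 142 142 104  90
  114 102  57  19  12  10  11]
 [  8  10   9  10  10  12   9  10  36  72 102 150 155 153 152 146 100  94
  111  92  50  18  12  12  13]
 [  9   8  10  12  12  11  12  11  37  73 103 158 158 156 155 142  96  97
  110  89  53  16  12   8   9]
 [ 10  10   8  13  11  11  10  11  39  69 104 159 159 157 156 147  93  97
  104  77  43  13  11  10   9]
 [  7   8   8  11  10  10  10  12  31  64 121 157 157 158 164 144  88 102
  103  68  29  11  14  12  12]
 [  9   8   8  12  10  11  10  12  33  67 136 162 165 165 170 149  84 101
   94  55  21  12  13  11  11]
 [  8  10   9  10  11  10  10  14  36  76 154 178 176 177 175 150  85  95
   90  55  24  10  14  12  11]
 [  7   9   8   7  15  10  10  17  43  88 162 186 184 184 181 158  88  93
 
[... 1430 characters left out ...]
25 130 129 127 124 123 126 124 124 121
  123 130 125 123 121 118 111]
 [101 112 116 115 110 109 113 117 123 125 126 126 125 123 124 125 124 125
  128 128 124 126 121 114 110]
 [100 113 117 116 114 113 110 114 122 126 124 123 126 125 128 126 123 121
  119 117 115 117 114 113 110]
 [110 115 119 122 115 115 113 111 120 122 121 126 126 124 121 115 114 112
  110 112 111 111 113 117 119]
 [112 117 123 124 121 116 112 116 113 116 118 127 120 116 112 110 109 108
  110 110 110 113 113 120 120]
 [115 116 121 124 123 123 121 116 118 119 118 119 117 111 111 112 109 110
  110 111 110 109 114 118 117]
 [111 112 118 121 124 123 125 126 124 119 115 111 112 110 110 110 110 107
  111 112 109 106 106 108 110]]
```

View pics/s4.png

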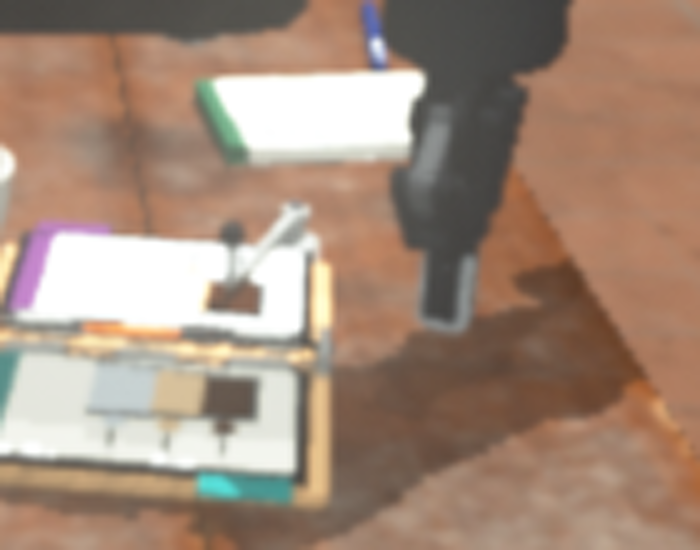

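The side view shows the shut fingertip ending at about (445,328) in the crop, still above its shadow on the counter, with no contact force at a TCP reading of -5 mm. So the real tip sits roughly 25 mm behind the reported TCP. I'll touch the counter gently to fix the offset.

Emit:
arm_command(
  targets=[
    {"offset": [0, 0, 0.06], "delta_rot": [0, 0, 0], "fingers": 0},
    {"offset": [0, 0, 0.06], "delta_rot": [0, 0, 0], "fingers": 0},
    {"offset": [0, 0, 0.06], "delta_rot": [0, 0, 0], "fingers": 0},
  ],
)

```text
clock: 8.88
eef_pos: [0.4735, 0.0773, -0.0122]
tool_rot: [-0.787, -3.04, 0.005]
contact_force: [-0.3, -1.0, 0.4]
grip_width: -0.004
grip_force: 0.0
```

Emit:
arm_command(
  targets=[
    {"offset": [0, 0, 0.05], "delta_rot": [0, 0, 0], "fingers": 0},
    {"offset": [0, 0, 0.05], "delta_rot": [0, 0, 0], "fingers": 0},
  ],
)

```text
clock: 9.05
eef_pos: [0.4734, 0.0773, -0.0163]
tool_rot: [-0.787, -3.039, 0.005]
contact_force: [0.3, 0.0, -0.9]
grip_width: 0.001
grip_force: 0.0
```

Emit:
arm_command(
  targets=[
    {"offset": [0, 0, 0.05], "delta_rot": [0, 0, 0], "fingers": 0},
    {"offset": [0, 0, 0.05], "delta_rot": [0, 0, 0], "fingers": 0},
  ],
)

```text
clock: 9.22
eef_pos: [0.4734, 0.0773, -0.0202]
tool_rot: [-0.787, -3.04, 0.005]
contact_force: [0.1, 0.8, -0.6]
grip_width: 0.001
grip_force: 0.0
```

Emit:
arm_command(
  targets=[
    {"offset": [0, 0, 0.05], "delta_rot": [0, 0, 0], "fingers": 0},
  ],
)

```text
clock: 9.3
eef_pos: [0.4735, 0.0773, -0.0222]
tool_rot: [-0.787, -3.04, 0.005]
contact_force: [0.5, -0.1, 0.1]
grip_width: 0.001
grip_force: 0.0
```

Emit:
arm_command(
  targets=[
    {"offset": [0, 0, 0.05], "delta_rot": [0, 0, 0], "fingers": 0},
  ],
)

```text
clock: 9.38
eef_pos: [0.4735, 0.0773, -0.0242]
tool_rot: [-0.787, -3.04, 0.005]
contact_force: [-0.7, -0.5, 0.2]
grip_width: 0.002
grip_force: 0.0
```

Emit:
arm_command(
  targets=[
    {"offset": [0, 0, 0.05], "delta_rot": [0, 0, 0], "fingers": 0},
  ],
)

```text
clock: 9.47
eef_pos: [0.4734, 0.0773, -0.0262]
tool_rot: [-0.787, -3.04, 0.005]
contact_force: [0.8, 0.2, 1.4]
grip_width: -0.002
grip_force: 0.0
```

Emit:
arm_command(
  targets=[
    {"offset": [0, 0, 0.04], "delta_rot": [0, 0, 0], "fingers": 0},
  ],
)

```text
clock: 9.55
eef_pos: [0.4733, 0.0773, -0.0279]
tool_rot: [-0.787, -3.039, 0.005]
contact_force: [-0.6, 0.2, 0.5]
grip_width: 0.004
grip_force: 0.0
```

Run:
```python
from h import *
import pickle
s=snapshot("side");o=get_obs();print(o["eef_pos"],o["contact_force"])
P=np.array(o["eef_pos"])
for z in(0,.01,.02): print(z,proj(s,[P[0],P[1],z]))
g=s["frame"].astype(int)
print(g[216:246,312:326].sum(2))
```

```text
[ 0.4731  0.0772 -0.0281] [-0.4059  0.5795  0.0671]
0 [317.7757 232.8091]
0.01 [318.1956 228.7939]
0.02 [318.6194 224.7409]
[[218 221 222 214 211 206 202 194 194 193 193 192 193 209]
 [220 223 224 218 217 213 202 197 194 192 195 197 213 254]
 [222 221 219 217 215 211 202 197 194 198 205 205 245 306]
 [264 256 236 216 208 207 200 194 194 198 209 214 270 341]
 [360 341 284 225 206 203 197 194 198 225 262 267 290 335]
 [402 381 308 229 205 200 198 197 210 284 368 367 329 312]
 [410 386 297 223 207 201 201 198 224 314 409 399 334 274]
 [401 382 287 220 206 204 201 202 233 327 415 400 324 259]
 [364 361 286 219 205 204 201 203 247 344 412 386 312 255]
 [335 354 280 214 201 201 200 207 268 369 410 365 302 258]
 [338 363 273 208 201 198 197 209 273 378 409 358 305 262]
 [341 371 271 207 202 201 195 209 282 386 411 352 303 261]
 [349 365 265 203 200 199 196 212 298 404 412 342 290 259]
 [340 342 253 202 198 196 195 215 307 413 401 323 281 259]
 [327 323 243 201 198 198 196 224 316 413 398 317 279 259]
 [318 308 237 201 201 195 195 224 322 415 404 326 276 258]
 [326 334 283 247 232 209 198 235 332 412 395 313 262 251]
 [316 361 364 352 330 288 265 294 372 417 374 289 245 242]
 [282 320 350 375 388 376 367 371 405 398 335 262 239 238]
 [262 275 291 314 329 338 348 368 375 347 282 247 239 236]
 [256 260 262 266 269 273 284 298 297 276 254 244 244 244]
 [253 256 256 256 252 254 254 256 257 252 252 252 255 258]
 [248 253 251 251 252 253 254 257 257 263 264 263 263 266]
 [247 246 247 247 250 254 260 268 269 272 271 270 269 268]
 [250 248 244 249 255 263 273 276 276 272 272 274 272 268]
 [254 251 247 248 255 268 276 280 277 275 273 274 272 266]
 [247 246 246 248 255 264 266 269 273 274 274 272 271 267]
 [244 244 241 248 258 263 264 263 264 265 269 271 272 270]
 [245 248 245 257 269 275 273 270 266 260 264 269 268 269]
 [257 256 259 266 273 278 278 274 269 265 267 270 274 271]]
```

Emit:
arm_command(
  targets=[
    {"offset": [0, 0, 0.04], "delta_rot": [0, 0, 0], "fingers": 0},
  ],
)

```text
clock: 9.68
eef_pos: [0.4733, 0.0772, -0.0283]
tool_rot: [-0.787, -3.039, 0.007]
contact_force: [-6.3, -2.2, 23.0]
grip_width: 0.001
grip_force: 11.3
```

Emit:
arm_command(
  targets=[
    {"offset": [0, 0, 0.04], "delta_rot": [0, 0, 0], "fingers": 0},
  ],
)

```text
clock: 9.77
eef_pos: [0.4733, 0.0772, -0.0284]
tool_rot: [-0.787, -3.04, 0.01]
contact_force: [-8.8, -3.3, 36.5]
grip_width: -0.005
grip_force: 18.1
```

```bash
cat >> h.py <<'E'
OFF=.0283
def tip(o=None):
    o=o or get_obs(); return bk(np.array(o["eef_pos"])-OFF*Ro.from_rotvec(o["tool_rot"]).as_matrix()[:,2])
def plant(b,Rt,n,frm=None):
    "as plan, for the true fingertip (book frame)"
    z=lambda R:RB.T@R[:,2]*OFF
    if frm is not None: frm=(np.array(frm[0])+z(frm[1]),frm[1])
    plan(np.array(b)+z(Rt),Rt,n,frm)
E
python3 - <<'E'
from h import *
print(tip())
T=tool(1.237);k=keep(1.237,.012);k1=keep(1.237,.001)
plant([-.125,-.024,.05],T,3)
plant([*k,.05],T,4,([-.125,-.024,.05],T))
plant([*k,.036],T,2,([*k,.05],T))
plant([*k1,.036],T,2,([*k,.036],T))
plant([*keep(-.12,0),.036],tool(-.12),28,([*k1,.036],T))
E
```

```text
[-0.1261 -0.0226 -0.0001]
3 rows offset [-0.012 -0.008 -0.418] rot [-0.021 -0.    -0.004]
4 rows offset [-0.403  0.086  0.   ] rot [0. 0. 0.]
2 rows offset [0.    0.    0.175] rot [0. 0. 0.]
2 rows offset [-0.138  0.     0.   ] rot [0. 0. 0.]
28 rows offset [-0.104  0.019  0.   ] rot [0.    0.    0.463]
```

Emit:
arm_command(
  targets=[
    {"offset": [-0.012, -0.008, -0.418], "delta_rot": [-0.021, 0, 0], "fingers": 0},
    {"offset": [-0.012, -0.008, -0.418], "delta_rot": [-0.021, 0, 0], "fingers": 0},
    {"offset": [-0.012, -0.008, -0.418], "delta_rot": [-0.021, 0, 0], "fingers": 0},
    {"offset": [-0.403, 0.086, 0], "delta_rot": [0, 0, 0], "fingers": 0},
    {"offset": [-0.403, 0.086, 0], "delta_rot": [0, 0, 0], "fingers": 0},
    {"offset": [-0.403, 0.086, 0], "delta_rot": [0, 0, 0], "fingers": 0},
    {"offset": [-0.403, 0.086, 0], "delta_rot": [0, 0, 0], "fingers": 0},
    {"offset": [0, 0, 0.175], "delta_rot": [0, 0, 0], "fingers": 0},
    {"offset": [0, 0, 0.175], "delta_rot": [0, 0, 0], "fingers": 0},
    {"offset": [0, 0, 0], "delta_rot": [0, 0, 0], "fingers": 0},
  ],
)

```text
clock: 10.6
eef_pos: [0.5344, 0.0566, 0.0032]
tool_rot: [-0.785, -3.037, -0.002]
contact_force: [-0.4, -0.3, -1.0]
grip_width: 0.002
grip_force: 0.0
```

Run:
```python
from h import *
o=get_obs();print(tip(o),keep(1.237,.012),o["contact_force"])
T=tool(1.237);k1=keep(1.237,.001)
plant([*k1,.036],T,2)
s=snapshot("side");g=s["frame"].astype(int)
u,v=proj(s,w(tip(o))).astype(int);print(u,v,proj(s,w([-.032,-.0417,.05])))
print(g[v-8:v+4,u-20:u+10].sum(2))
```

```text
[-0.0623 -0.0326  0.0315] [-0.0596 -0.0322] [-0.3775 -0.2534 -0.9771]
2 rows offset [-0.17   0.017 -0.057] rot [ 0.001 -0.025 -0.002]
289 215 [276.3497 205.6059]
[[436 432 430 420 379 292 245 240 250 297 375 419 450 517 583 534 365 253
  236 235 232 233 260 339 416 403 364 392 396 386]
 [615 609 610 585 521 440 336 284 322 392 439 456 520 615 633 525 347 248
  235 234 232 235 267 351 416 396 357 382 388 378]
 [757 761 761 760 746 703 528 421 505 606 648 610 624 651 609 503 340 244
  235 234 231 236 272 357 417 392 352 367 371 364]
 [757 765 765 765 764 759 652 542 645 715 749 731 682 648 610 533 359 250
  233 234 230 237 279 366 420 395 352 360 364 356]
 [754 765 765 765 765 762 680 576 655 690 743 722 673 666 666 614 398 251
  235 236 233 239 291 380 423 397 359 362 362 356]
 [760 765 765 765 765 763 683 583 653 666 703 681 671 715 716 650 402 247
  239 244 235 238 293 385 417 379 362 366 368 363]
 [758 764 765 765 765 762 677 577 664 671 660 675 731 761 757 664 375 241
  236 238 236 239 295 385 414 376 365 367 367 368]
 [759 764 765 765 764 759 643 550 628 602 562 674 753 764 762 664 361 245
  237 234 229 238 294 384 415 392 394 372 362 364]
 [764 762 752 741 735 699 542 497 527 463 490 684 757 764 759 638 375 282
  262 248 239 243 302 392 427 439 465 396 359 367]
 [765 757 694 562 507 485 439 423 396 333 373 523 663 711 706 599 463 396
  356 321 303 305 348 424 475 546 572 439 358 361]
 [765 750 659 440 336 338 350 338 300 277 298 338 399 476 561 610 578 524
  485 458 435 406 416 468 562 632 618 455 357 353]
 [764 742 621 395 302 292 287 280 272 280 287 289 302 375 517 636 651 634
  617 588 535 430 398 486 611 652 613 447 352 350]]
```

The tip now agrees with the image, at about (289,216) against the ball at (276,206). Now the keeper push.

Emit:
arm_command(
  targets=[
    {"offset": [-0.138, 0, 0], "delta_rot": [0, 0, 0], "fingers": 0},
    {"offset": [-0.138, 0, 0], "delta_rot": [0, 0, 0], "fingers": 0},
    {"offset": [-0.104, 0.019, 0], "delta_rot": [0, 0, 0.463], "fingers": 0},
    {"offset": [-0.104, 0.019, 0], "delta_rot": [0, 0, 0.463], "fingers": 0},
    {"offset": [-0.104, 0.019, 0], "delta_rot": [0, 0, 0.463], "fingers": 0},
    {"offset": [-0.104, 0.019, 0], "delta_rot": [0, 0, 0.463], "fingers": 0},
    {"offset": [-0.104, 0.019, 0], "delta_rot": [0, 0, 0.463], "fingers": 0},
    {"offset": [-0.104, 0.019, 0], "delta_rot": [0, 0, 0.463], "fingers": 0},
  ],
)

```text
clock: 11.32
eef_pos: [0.5702, 0.0401, 0.0055]
tool_rot: [-1.223, -2.893, -0.005]
contact_force: [0.3, 0.8, 0.1]
grip_width: -0.001
grip_force: 0.2
```

Run:
```python
from h import *
o=get_obs();print(tip(o),o["contact_force"],[keep(1.237-i*1.357/28,0) for i in(4,6)])
```

```text
[-0.0244 -0.0429  0.0338] [0.2715 0.847  0.1249] [array([-0.0319, -0.04  ]), array([-0.0241, -0.0431])]
```

Emit:
arm_command(
  targets=[
    {"offset": [-0.104, 0.019, 0], "delta_rot": [0, 0, 0.463], "fingers": 0},
    {"offset": [-0.104, 0.019, 0], "delta_rot": [0, 0, 0.463], "fingers": 0},
    {"offset": [-0.104, 0.019, 0], "delta_rot": [0, 0, 0.463], "fingers": 0},
    {"offset": [-0.104, 0.019, 0], "delta_rot": [0, 0, 0.463], "fingers": 0},
    {"offset": [-0.104, 0.019, 0], "delta_rot": [0, 0, 0.463], "fingers": 0},
    {"offset": [-0.104, 0.019, 0], "delta_rot": [0, 0, 0.463], "fingers": 0},
    {"offset": [-0.104, 0.019, 0], "delta_rot": [0, 0, 0.463], "fingers": 0},
    {"offset": [-0.104, 0.019, 0], "delta_rot": [0, 0, 0.463], "fingers": 0},
    {"offset": [-0.104, 0.019, 0], "delta_rot": [0, 0, 0.463], "fingers": 0},
    {"offset": [-0.104, 0.019, 0], "delta_rot": [0, 0, 0.463], "fingers": 0},
  ],
)

```text
clock: 12.15
eef_pos: [0.5982, 0.0091, 0.0055]
tool_rot: [-1.881, -2.515, -0.005]
contact_force: [-0.0, -0.4, 0.0]
grip_width: -0.0
grip_force: 0.2
```

Emit:
arm_command(
  targets=[
    {"offset": [-0.104, 0.019, 0], "delta_rot": [0, 0, 0.463], "fingers": 0},
    {"offset": [-0.104, 0.019, 0], "delta_rot": [0, 0, 0.463], "fingers": 0},
    {"offset": [-0.104, 0.019, 0], "delta_rot": [0, 0, 0.463], "fingers": 0},
    {"offset": [-0.104, 0.019, 0], "delta_rot": [0, 0, 0.463], "fingers": 0},
    {"offset": [-0.104, 0.019, 0], "delta_rot": [0, 0, 0.463], "fingers": 0},
    {"offset": [-0.104, 0.019, 0], "delta_rot": [0, 0, 0.463], "fingers": 0},
    {"offset": [-0.104, 0.019, 0], "delta_rot": [0, 0, 0.463], "fingers": 0},
    {"offset": [-0.104, 0.019, 0], "delta_rot": [0, 0, 0.463], "fingers": 0},
  ],
)

```text
clock: 12.82
eef_pos: [0.6081, -0.0229, 0.0054]
tool_rot: [-2.33, -2.105, -0.005]
contact_force: [0.0, 0.0, -0.2]
grip_width: 0.003
grip_force: 0.2
```

Run:
```python
from h import *
o=get_obs();print(tip(o),o["contact_force"],keep(-.0231,0),keep(-.12,0))
t=snapshot("top");s=snapshot("side")
g=t["frame"].astype(int).sum(2)
# ball: dark pixels where the ball ought to lie
for c,n in((t,"t"),(s,"s")):
    for th in(-.12,0,.15): print(n,th,proj(c,w([-.06+.085*np.cos(th),-.122+.085*np.sin(th),.05])))
u,v=proj(t,w([.025,-.122,.05])).astype(int);print(u,v);print(g[v-8:v+9,u-10:u+10])
g=s["frame"].astype(int).sum(2);u,v=proj(s,w([.025,-.122,.05])).astype(int);print(u,v);print(g[v-8:v+9,u-10:u+12])
```

```text
[ 0.0238 -0.0984  0.0337] [ 0.0488  0.022  -0.2365] [ 0.0254 -0.107 ] [ 0.0264 -0.1153]
t -0.12 [312.7733 202.3486]
t 0 [308.1599 201.3853]
t 0.15 [302.2935 200.9663]
s -0.12 [255.1041 188.262 ]
s 0 [254.4203 189.8665]
s 0.15 [254.2672 191.9606]
308 201
[[275 334 324 247 267 409 453 445 451 450 437 445 449 448 450 446 458 453
  382 345]
 [216 294 341 288 161 348 443 449 452 449 441 441 452 442 444 445 450 455
  398 394]
 [196 265 312 309 206 293 434 452 454 445 444 450 447 442 440 443 443 446
  440 434]
 [122 286 434 419 216 253 405 448 450 447 444 443 448 448 451 452 443 451
  444 399]
 [125 259 404 427 282 153 310 445 449 448 448 443 452 445 451 447 439 448
  456 494]
 [123 207 376 417 294 175 276 428 456 449 451 448 443 443 442 453 447 451
  444 446]
 [121 159 330 392 307 228 222 370 451 457 440 445 453 441 446 448 440 448
  440 445]
 [ 96 126 218 306 303 217 145 315 445 458 439 448 442 446 446 441 441 451
  449 446]
 [ 78 126 195 283 344 273 148 277 408 455 447 443 444 447 448 436 446 454
  449 445]
 [ 91  76 181 258 336 307 176 167 351 449 451 449 454 458 446 455 454 455
  454 4
[... 1489 characters left out ...]
2 426 405 293 238 248 281 309
  324 336 346 350]
 [410 413 406 374 296 251 296 386 407 346 351 425 406 292 238 256 294 319
  333 343 351 356]
 [411 410 404 370 293 252 296 389 408 350 357 427 403 290 242 268 318 344
  357 368 377 380]
 [413 411 402 370 297 261 298 388 410 349 358 427 407 293 241 279 336 363
  379 391 401 407]
 [410 406 399 363 289 253 299 389 410 347 357 427 406 299 247 279 334 358
  377 391 400 411]
 [401 392 382 348 278 246 301 392 410 347 355 430 407 296 245 271 319 339
  357 372 386 399]
 [389 377 366 336 276 245 298 389 401 331 348 427 403 290 243 267 311 329
  339 351 368 384]
 [386 377 367 342 283 249 299 389 399 328 348 421 392 283 242 265 308 325
  334 341 355 366]]
```

Emit:
arm_command(
  targets=[
    {"offset": [-0.104, 0.019, 0], "delta_rot": [0, 0, 0.463], "fingers": 0},
    {"offset": [-0.104, 0.019, 0], "delta_rot": [0, 0, 0.463], "fingers": 0},
    {"offset": [-0.104, 0.019, 0], "delta_rot": [0, 0, 0.463], "fingers": 0},
    {"offset": [-0.104, 0.019, 0], "delta_rot": [0, 0, 0.463], "fingers": 0},
    {"offset": [0, 0, 0], "delta_rot": [0, 0, 0], "fingers": 0},
    {"offset": [0, 0, 0], "delta_rot": [0, 0, 0], "fingers": 0},
    {"offset": [0.2, 0, 0], "delta_rot": [0, 0, 0], "fingers": 0},
    {"offset": [0.2, 0, -0.4], "delta_rot": [0, 0, 0], "fingers": 0},
    {"offset": [0, 0, -0.9], "delta_rot": [0, 0, 0], "fingers": 0},
    {"offset": [0, 0, -0.9], "delta_rot": [0, 0, 0], "fingers": 0},
  ],
)

```text
clock: 13.75
eef_pos: [0.611, -0.0222, 0.0924]
tool_rot: [-2.514, -1.875, 0.0]
contact_force: [0.9, -0.0, 1.1]
grip_width: -0.003
grip_force: 0.0
```

Run:
```python
from h import *
print(tip(),get_obs()["joints"])
A=tool(0,.6)
plant([-.02,.0,.2],A,10)
plant([-.0,.135,.16],A,5,([-.02,0.,.2],A))
```

```text
[ 0.0266 -0.0973  0.1207] [ 0.3301  0.5645 -0.4813  1.4745  0.2666  1.1721 -0.4811]
10 rows offset [ 0.134 -0.127 -0.259] rot [-0.038 -0.576 -0.107]
5 rows offset [ 0.67   0.1   -0.216] rot [0. 0. 0.]
```

Emit:
arm_command(
  targets=[
    {"offset": [0.134, -0.127, -0.259], "delta_rot": [-0.038, -0.576, -0.107], "fingers": 0},
    {"offset": [0.134, -0.127, -0.259], "delta_rot": [-0.038, -0.576, -0.107], "fingers": 0},
    {"offset": [0.134, -0.127, -0.259], "delta_rot": [-0.038, -0.576, -0.107], "fingers": 0},
    {"offset": [0.134, -0.127, -0.259], "delta_rot": [-0.038, -0.576, -0.107], "fingers": 0},
    {"offset": [0.134, -0.127, -0.259], "delta_rot": [-0.038, -0.576, -0.107], "fingers": 0},
    {"offset": [0.134, -0.127, -0.259], "delta_rot": [-0.038, -0.576, -0.107], "fingers": 0},
    {"offset": [0.134, -0.127, -0.259], "delta_rot": [-0.038, -0.576, -0.107], "fingers": 0},
    {"offset": [0.134, -0.127, -0.259], "delta_rot": [-0.038, -0.576, -0.107], "fingers": 0},
    {"offset": [0.134, -0.127, -0.259], "delta_rot": [-0.038, -0.576, -0.107], "fingers": 0},
    {"offset": [0.134, -0.127, -0.259], "delta_rot": [-0.038, -0.576, -0.107], "fingers": 0},
  ],
)

```text
clock: 14.58
eef_pos: [0.5808, 0.0657, 0.1777]
tool_rot: [2.053, 1.723, -0.633]
contact_force: [0.8, 0.3, -1.2]
grip_width: -0.001
grip_force: 0.0
```

Emit:
arm_command(
  targets=[
    {"offset": [0.67, 0.04, -0.216], "delta_rot": [0, 0, 0], "fingers": 0},
    {"offset": [0.67, 0.04, -0.216], "delta_rot": [0, 0, 0], "fingers": 0},
    {"offset": [0.67, 0.04, -0.216], "delta_rot": [0, 0, 0], "fingers": 0},
    {"offset": [0.67, 0.04, -0.216], "delta_rot": [0, 0, 0], "fingers": 0},
    {"offset": [0.67, 0.04, -0.216], "delta_rot": [0, 0, 0], "fingers": 0},
    {"offset": [0, 0, 0], "delta_rot": [0, 0, 0], "fingers": 0},
  ],
)

```text
clock: 15.08
eef_pos: [0.6101, 0.2031, 0.1313]
tool_rot: [2.051, 1.738, -0.635]
contact_force: [-2.3, 0.8, -0.9]
grip_width: 0.004
grip_force: 0.0
```

Run:
```python
from h import *
o=get_obs();R=Ro.from_rotvec(o["tool_rot"]).as_matrix();A=tool(0,.6)
print(tip(o),o["joints"],np.abs(R-A).max())
t=snapshot("top");g=t["frame"].astype(int).sum(2)
m=(g[180:225,285:330]<200).astype(np.uint8)
n,l,st,ce=cv2.connectedComponentsWithStats(m)
for i in range(1,n):
    if st[i,4]>4:
        p=bk(onz(t,*(ce[i]+[285,180]),.05));d=p[:2]-[-.06,-.122];print(st[i,4],p,np.arctan2(d[1],d[0]),np.linalg.norm(d))
B=([-.012,.14,.045],A)
plant(B[0],A,4)
plant([-.012,.0964,.043],A,4,B)
```

```text
[-0.0129  0.1406  0.1547] [-0.4458  0.9081 -0.3649  0.9064  0.6583  1.8426 -0.8881] 0.0064638263163846466
32 [ 0.0629 -0.0814  0.05  ] 0.3192969867424934 0.12944054472498281
25 [ 0.0264 -0.1172  0.05  ] 0.05582461652058656 0.08649618477298841
91 [-0.0009 -0.1073  0.05  ] 0.24420040496466988 0.06087602273469176
22 [ 0.0243 -0.1346  0.05  ] -0.14801236810277874 0.08524239882604254
51 [ 0.0098 -0.1508  0.05  ] -0.3913519333411806 0.07553952321435402
6 [-0.023  -0.1145  0.05  ] 0.20069371399538258 0.0377948162375022
4 rows offset [0.405 0.001 0.567] rot [ 0.    -0.001  0.008]
4 rows offset [-0.218  0.     0.164] rot [0. 0. 0.]
```

The keeper ball is measured at -0.148 rad with a radius of 85.2 mm, so it's clear of the cards. Next I bring the tilted finger under the card's fore edge.

Emit:
arm_command(
  targets=[
    {"offset": [0.405, 0, 0.567], "delta_rot": [0, 0, 0], "fingers": 0},
    {"offset": [0.405, 0, 0.567], "delta_rot": [0, 0, 0], "fingers": 0},
    {"offset": [0.405, 0, 0.567], "delta_rot": [0, 0, 0], "fingers": 0},
    {"offset": [0.405, 0, 0.567], "delta_rot": [0, 0, 0], "fingers": 0},
    {"offset": [0, 0, 0], "delta_rot": [0, 0, 0], "fingers": 0},
    {"offset": [0, 0, 0], "delta_rot": [0, 0, 0], "fingers": 0},
  ],
)

```text
clock: 15.63
eef_pos: [0.6124, 0.1957, 0.0248]
tool_rot: [2.056, 1.721, -0.639]
contact_force: [0.2, -0.0, 1.7]
grip_width: -0.003
grip_force: 0.0
```

```bash
cat > path.py <<'E'
from h import *
A=tool(0,.6); n=np.array([-.825,.565]); up=np.array([.565,.825]); x=-.012
o=get_obs();R=Ro.from_rotvec(o["tool_rot"]).as_matrix()
print(tip(o),o["joints"],np.abs(R-A).max(),o["contact_force"])
def rod(r,f): return np.array([r*np.cos(f)+.0015*np.sin(f), .0195+r*np.sin(f)-.0015*np.cos(f)])
W=[np.array([.14,.045]),np.array([.0964,.043])]
for f in np.linspace(.5,.97,8): W.append(rod(.107,f)-.011*n-.02*up)
for f in np.linspace(1.04,2.5,20): W.append(rod(.087,f)-.011*n)
for i,(a,b) in enumerate(zip(W,W[1:])):
    d=b-a; print(i,b.round(4),"off [%.2f, 0, %.2f]"%((d@-n)/.04,(d@-up)/.04))
E
python3 path.py
```

```text
[-0.0093  0.1338  0.0481] [-0.4308  0.9965 -0.3545  1.0095  0.6702  1.6811 -0.9808] 0.00447340102750074 [ 0.1707 -0.0463  1.7376]
0 [0.0964 0.043 ] off [-0.87, 0, 0.66]
1 [0.0924 0.0468] off [-0.14, 0, -0.02]
2 [0.0888 0.053 ] off [-0.16, 0, -0.08]
3 [0.0849 0.059 ] off [-0.17, 0, -0.07]
4 [0.0805 0.0647] off [-0.17, 0, -0.06]
5 [0.0757 0.0701] off [-0.17, 0, -0.04]
6 [0.0706 0.0751] off [-0.18, 0, -0.03]
7 [0.0652 0.0799] off [-0.18, 0, -0.02]
8 [0.0595 0.0842] off [-0.18, 0, -0.01]
9 [0.0544 0.0876] off [-0.15, 0, 0.00]
10 [0.0486 0.0908] off [-0.17, 0, 0.02]
11 [0.0425 0.0936] off [-0.16, 0, 0.03]
12 [0.0362 0.0959] off [-0.16, 0, 0.04]
13 [0.0298 0.0978] off [-0.16, 0, 0.05]
14 [0.0233 0.0991] off [-0.15, 0, 0.06]
15 [0.0166 0.1   ] off [-0.15, 0, 0.08]
16 [0.01   0.1003] off [-0.14, 0, 0.09]
17 [0.0033 0.1001] off [-0.14, 0, 0.10]
18 [-0.0034  0.0994] off [-0.13, 0, 0.11]
19 [-0.0099  0.0982] off [-0.12, 0, 0.12]
20 [-0.0164  0.0965] off [-0.11, 0, 0.13]
21 [-0.0227  0.0943] off [-0.10, 0, 0.13]
22 [-0.0288  0.0916] off [-0.09, 0, 0.14]
23 [-0.0347  0.0885] off [-0.08, 0, 0.15]
24 [-0.0404  0.0849] off [-0.07, 0, 0.15]
25 [-0.0457  0.0809] off [-0.05, 0, 0.16]
26 [-0.0508  0.0765] off [-0.04, 0, 0.16]
27 [-0.0554  0.0717] off [-0.03, 0, 0.16]
28 [-0.0597  0.0666] off [-0.02, 0, 0.17]
```

Emit:
arm_command(
  targets=[
    {"offset": [-0.218, -0.02, 0.164], "delta_rot": [0, 0, 0], "fingers": 0},
    {"offset": [-0.218, -0.02, 0.164], "delta_rot": [0, 0, 0], "fingers": 0},
    {"offset": [-0.218, -0.02, 0.164], "delta_rot": [0, 0, 0], "fingers": 0},
    {"offset": [-0.218, -0.02, 0.164], "delta_rot": [0, 0, 0], "fingers": 0},
    {"offset": [0, 0, 0], "delta_rot": [0, 0, 0], "fingers": 0},
    {"offset": [0, 0, 0], "delta_rot": [0, 0, 0], "fingers": 0},
  ],
)

```text
clock: 16.13
eef_pos: [0.6041, 0.1544, 0.0264]
tool_rot: [2.059, 1.718, -0.628]
contact_force: [0.0, 0.3, 0.2]
grip_width: 0.004
grip_force: 0.0
```

Run:
```python
from h import *
for i in range(2):
    o=get_obs();print(tip(o),o["contact_force"],o["clock"]); t=snapshot("side")
```

```text
[-0.0105  0.0916  0.0498] [0.024  0.2912 0.2307] 16.1333
[-0.011   0.0923  0.0491] [ 0.7904 -0.4595 -0.7595] 16.1833
```

Emit:
arm_command(
  targets=[
    {"offset": [-0.14, 0, -0.01], "delta_rot": [0, 0, 0], "fingers": 0},
    {"offset": [-0.16, 0, -0.06], "delta_rot": [0, 0, 0], "fingers": 0},
    {"offset": [-0.17, 0, -0.06], "delta_rot": [0, 0, 0], "fingers": 0},
    {"offset": [-0.17, 0, -0.05], "delta_rot": [0, 0, 0], "fingers": 0},
    {"offset": [-0.17, 0, -0.04], "delta_rot": [0, 0, 0], "fingers": 0},
  ],
)

```text
clock: 16.65
eef_pos: [0.5986, 0.1326, 0.0499]
tool_rot: [2.057, 1.72, -0.633]
contact_force: [1.2, -0.2, -0.6]
grip_width: 0.001
grip_force: 0.4
```

Run:
```python
from h import *
import cv2
o=get_obs();print(tip(o),o["contact_force"],o["clock"]);t=snapshot("top");s=snapshot("side")
for c,n in((t,"top"),(s,"side")):
    h=cv2.cvtColor(c["frame"],cv2.COLOR_RGB2HSV)
    m=cv2.inRange(h,(8,150,100),(20,255,255)); 
    nn,l,st,ce=cv2.connectedComponentsWithStats(m)
    for i in range(1,nn):
        if st[i,4]>8: print(n,st[i],ce[i])
    for f in(.5,.6,.7,.8,.9,1.0,1.1): print(f,proj(c,w([0,.1*np.cos(f),.0195+.1*np.sin(f)])).round(1))
```

```text
[-0.0122  0.0693  0.0732] [ 1.2155 -0.24   -0.5992] 16.65
top [380  16  80   7 310] [423.0484  18.5839]
top [359  18  10   6  31] [363.9032  20.4516]
top [158  20 151   8 605] [226.9041  23.9702]
top [159  34  37  87 563] [166.8472  91.6679]
top [233  45  12  11  15] [238.5333  48.8   ]
top [352  45   6   6  11] [354.3636  47.5455]
top [399  47   4   6  10] [400.4  49.7]
top [375  57  16   7  25] [381.56  59.08]
top [348  81   9   7  24] [351.4583  83.9583]
top [291  82   2   9  10] [291.7  86.2]
top [312  98   6   8  17] [314.0588 100.8824]
top [217 100   3   7   9] [217.7778 102.6667]
top [198 107 182  13 969] [290.3437 114.2219]
top [402 110   7   5  13] [404.7692 111.6923]
top [330 117  39   8 129] [346.0543 119.1395]
top [408 116   6   3  12] [410.     116.8333]
top [ 159  118  168   48 1240] [234.6516 127.4306]
top [339 125  11   7  30] [343.4667 127.5   ]
top [317 127  20  22 138] [325.3696 138.3478]
top [333 130   6   5  14] [335.     131.6429]
top [244 132   7   8  21] [247.4762 135.4286]
top [337 134  10   9  42] [341.5714 137.9524]
top [266 137   7   8  45] [268.9111 140.4
[... 2347 characters left out ...]
 198.7]
0.9 [220.5 199. ]
1.0 [224.2 199.5]
1.1 [228.2 199.9]
side [333 197  28  43 146] [346.589  219.7466]
side [227 210   6  13  49] [229.449  215.9592]
side [ 13 229  40  45 262] [ 31.7252 253.084 ]
side [369 254  15  23  68] [376.0441 266.6176]
side [ 62 273 154  31 971] [145.0288 296.1916]
side [294 281 101  18 762] [348.1024 292.9239]
side [270 282   4   6  16] [271.25 284.5 ]
side [280 295  10   3  23] [285.0435 296.2609]
side [ 16 297  46   7 233] [ 40.9571 300.2704]
side [250 296  14   3  28] [257.1429 297.1071]
side [265 296  10   2  13] [270.0769 296.6154]
0.5 [256.3 225. ]
0.6 [256.7 219.7]
0.7 [257.2 214.6]
0.8 [257.6 209.6]
0.9 [258.1 204.8]
1.0 [258.6 200.3]
1.1 [259.1 196.2]
```

The tab is now at top pixel (218.6,199.6), which makes the card angle about 0.85 rad, so it is turning with the finger. Continuing.

Emit:
arm_command(
  targets=[
    {"offset": [-0.17, 0, -0.03], "delta_rot": [0, 0, 0], "fingers": 0},
    {"offset": [-0.17, 0, -0.02], "delta_rot": [0, 0, 0], "fingers": 0},
    {"offset": [-0.17, 0, 0.0], "delta_rot": [0, 0, 0], "fingers": 0},
    {"offset": [-0.16, 0, 0.0], "delta_rot": [0, 0, 0], "fingers": 0},
    {"offset": [-0.17, 0, 0.02], "delta_rot": [0, 0, 0], "fingers": 0},
    {"offset": [-0.16, 0, 0.03], "delta_rot": [0, 0, 0], "fingers": 0},
    {"offset": [-0.16, 0, 0.04], "delta_rot": [0, 0, 0], "fingers": 0},
    {"offset": [-0.16, 0, 0.05], "delta_rot": [0, 0, 0], "fingers": 0},
    {"offset": [-0.15, 0, 0.06], "delta_rot": [0, 0, 0], "fingers": 0},
    {"offset": [-0.15, 0, 0.08], "delta_rot": [0, 0, 0], "fingers": 0},
  ],
)

```text
clock: 17.58
eef_pos: [0.5882, 0.0748, 0.0784]
tool_rot: [2.057, 1.72, -0.633]
contact_force: [-0.2, 0.3, -0.3]
grip_width: -0.003
grip_force: 0.3
```

Emit:
arm_command(
  targets=[
    {"offset": [-0.14, 0, 0.09], "delta_rot": [0, 0, 0], "fingers": 0},
    {"offset": [-0.14, 0, 0.1], "delta_rot": [0, 0, 0], "fingers": 0},
    {"offset": [-0.13, 0, 0.11], "delta_rot": [0, 0, 0], "fingers": 0},
  ],
)

```text
clock: 17.83
eef_pos: [0.5846, 0.0546, 0.0776]
tool_rot: [2.057, 1.72, -0.633]
contact_force: [0.4, -0.1, 0.4]
grip_width: 0.002
grip_force: 0.3
```

```bash
cat >> h.py <<'E'
def tab():
    o=get_obs();print("tip",tip(o),o["contact_force"],o["clock"])
    t=snapshot("top");m=cv2.inRange(cv2.cvtColor(t["frame"],cv2.COLOR_RGB2HSV),(9,200,140),(20,255,255))
    m[:185]=0;m[225:]=0;m[:,:205]=0;m[:,310:]=0
    n,l,st,ce=cv2.connectedComponentsWithStats(m)
    for i in range(1,n):
        if st[i,4]>5: print(st[i],ce[i])
    for f in np.arange(1.0,3.2,.2): print(round(f,1),proj(t,w([0,.1*np.cos(f),.0195+.1*np.sin(f)])).round(1),end=" ")
E
python3 -c "
from h import *
tab()"
```

```text
tip [-0.0127 -0.01    0.101 ] [ 0.3721 -0.1169  0.3678] 17.8333
[261 201   2   5   9] [261.5556 203.2222]
[260 209   2   4   7] [260.5714 210.7143]
1.0 [224.2 199.5] 1.2 [232.6 200.5] 1.4 [242.  201.7] 1.6 [251.9 203.1] 1.8 [261.7 204.7] 2.0 [270.9 206.2] 2.2 [279.1 207.6] 2.4 [285.8 208.9] 2.6 [290.8 210. ] 2.8 [294.  210.9] 3.0 [295.3 211.5]
```

Emit:
arm_command(
  targets=[
    {"offset": [-0.12, 0, 0.13], "delta_rot": [0, 0, 0], "fingers": 0},
    {"offset": [-0.11, 0, 0.14], "delta_rot": [0, 0, 0], "fingers": 0},
    {"offset": [-0.1, 0, 0.14], "delta_rot": [0, 0, 0], "fingers": 0},
    {"offset": [-0.09, 0, 0.15], "delta_rot": [0, 0, 0], "fingers": 0},
    {"offset": [-0.08, 0, 0.15], "delta_rot": [0, 0, 0], "fingers": 0},
    {"offset": [-0.07, 0, 0.15], "delta_rot": [0, 0, 0], "fingers": 0},
    {"offset": [-0.05, 0, 0.16], "delta_rot": [0, 0, 0], "fingers": 0},
    {"offset": [-0.04, 0, 0.16], "delta_rot": [0, 0, 0], "fingers": 0},
    {"offset": [-0.03, 0, 0.16], "delta_rot": [0, 0, 0], "fingers": 0},
    {"offset": [-0.02, 0, 0.17], "delta_rot": [0, 0, 0], "fingers": 0},
  ],
)

```text
clock: 18.72
eef_pos: [0.5747, -0.0019, 0.0434]
tool_rot: [2.057, 1.72, -0.633]
contact_force: [0.5, 0.5, 1.0]
grip_width: 0.006
grip_force: 0.3
```

Run:
```python
from h import *
tab();print()
A=tool(0,.6);p=[-.012,-.075,.040]
plant(p,A,7)
```

```text
tip [-0.0128 -0.0673  0.0667] [0.5376 0.455  0.9971] 18.7167
[286 202   8  17  97] [289.4845 209.7629]
1.0 [224.2 199.5] 1.2 [232.6 200.5] 1.4 [242.  201.7] 1.6 [251.9 203.1] 1.8 [261.7 204.7] 2.0 [270.9 206.2] 2.2 [279.1 207.6] 2.4 [285.8 208.9] 2.6 [290.8 210. ] 2.8 [294.  210.9] 3.0 [295.3 211.5] 
7 rows offset [0.035 0.005 0.088] rot [-0.002  0.004 -0.009]
```

Emit:
arm_command(
  targets=[
    {"offset": [0.035, 0, 0.088], "delta_rot": [0, 0, 0], "fingers": 0},
    {"offset": [0.035, 0, 0.088], "delta_rot": [0, 0, 0], "fingers": 0},
    {"offset": [0.035, 0, 0.088], "delta_rot": [0, 0, 0], "fingers": 0},
    {"offset": [0.035, 0, 0.088], "delta_rot": [0, 0, 0], "fingers": 0},
    {"offset": [0.035, 0, 0.088], "delta_rot": [0, 0, 0], "fingers": 0},
    {"offset": [0.035, 0, 0.088], "delta_rot": [0, 0, 0], "fingers": 0},
    {"offset": [0.035, 0, 0.088], "delta_rot": [0, 0, 0], "fingers": 0},
    {"offset": [0, 0, 0], "delta_rot": [0, 0, 0], "fingers": 0},
  ],
)

```text
clock: 19.43
eef_pos: [0.5733, -0.0075, 0.017]
tool_rot: [2.057, 1.721, -0.635]
contact_force: [0.4, 0.2, -0.4]
grip_width: 0.0
grip_force: 0.0
```

Run:
```python
from h import *
tab();print()
A=tool(0,.6);plant([-.012,-.078,.028],A,7)
```

```text
tip [-0.0132 -0.0731  0.0403] [ 0.4445  0.1806 -0.4108] 19.4333
[278 185  16   2  24] [286.8333 185.3333]
[290 204   9  16  77] [293.8442 212.3117]
[298 207   2   5   7] [298.2857 208.5714]
1.0 [224.2 199.5] 1.2 [232.6 200.5] 1.4 [242.  201.7] 1.6 [251.9 203.1] 1.8 [261.7 204.7] 2.0 [270.9 206.2] 2.2 [279.1 207.6] 2.4 [285.8 208.9] 2.6 [290.8 210. ] 2.8 [294.  210.9] 3.0 [295.3 211.5] 
7 rows offset [0.011 0.004 0.048] rot [ 0.     0.002 -0.008]
```

Emit:
arm_command(
  targets=[
    {"offset": [0.011, 0, 0.048], "delta_rot": [0, 0, 0], "fingers": 0},
    {"offset": [0.011, 0, 0.048], "delta_rot": [0, 0, 0], "fingers": 0},
    {"offset": [0.011, 0, 0.048], "delta_rot": [0, 0, 0], "fingers": 0},
    {"offset": [0.011, 0, 0.048], "delta_rot": [0, 0, 0], "fingers": 0},
    {"offset": [0.011, 0, 0.048], "delta_rot": [0, 0, 0], "fingers": 0},
  ],
)

```text
clock: 19.9
eef_pos: [0.5733, -0.0107, 0.0087]
tool_rot: [2.057, 1.72, -0.633]
contact_force: [0.5, 0.2, 0.8]
grip_width: 0.0
grip_force: 0.2
```

Emit:
arm_command(
  targets=[
    {"offset": [0.011, 0, 0.04], "delta_rot": [0, 0, 0], "fingers": 0},
  ],
)

```text
clock: 19.98
eef_pos: [0.5731, -0.0114, 0.0071]
tool_rot: [2.057, 1.72, -0.633]
contact_force: [-0.6, 0.5, 0.6]
grip_width: -0.003
grip_force: 0.2
```

Emit:
arm_command(
  targets=[
    {"offset": [0.011, 0, 0.035], "delta_rot": [0, 0, 0], "fingers": 0},
  ],
)

```text
clock: 20.07
eef_pos: [0.573, -0.0119, 0.0056]
tool_rot: [2.057, 1.72, -0.634]
contact_force: [0.2, 0.0, 1.3]
grip_width: -0.006
grip_force: 0.2
```

Run:
```python
from h import *
tab()
```

```text
tip [-0.0127 -0.0775  0.029 ] [0.2224 0.0257 1.3448] 20.0667
1.0 [224.2 199.5] 1.2 [232.6 200.5] 1.4 [242.  201.7] 1.6 [251.9 203.1] 1.8 [261.7 204.7] 2.0 [270.9 206.2] 2.2 [279.1 207.6] 2.4 [285.8 208.9] 2.6 [290.8 210. ] 2.8 [294.  210.9] 3.0 [295.3 211.5]
```

Emit:
arm_command(
  targets=[
    {"offset": [-0.008, 0, 0.025], "delta_rot": [0, 0, 0], "fingers": 0},
  ],
)

```text
clock: 20.2
eef_pos: [0.5729, -0.0125, 0.0051]
tool_rot: [2.057, 1.721, -0.633]
contact_force: [-0.3, 0.4, 0.5]
grip_width: -0.002
grip_force: 0.2
```

Emit:
arm_command(
  targets=[
    {"offset": [0.014, 0, 0.02], "delta_rot": [0, 0, 0], "fingers": 0},
  ],
)

```text
clock: 20.28
eef_pos: [0.5729, -0.0128, 0.0043]
tool_rot: [2.057, 1.72, -0.634]
contact_force: [-0.9, 0.5, 0.4]
grip_width: 0.001
grip_force: 0.2
```

Emit:
arm_command(
  targets=[
    {"offset": [0.01, 0, 0.015], "delta_rot": [0, 0, 0], "fingers": 0},
  ],
)

```text
clock: 20.37
eef_pos: [0.5729, -0.0128, 0.0035]
tool_rot: [2.057, 1.72, -0.634]
contact_force: [0.3, -0.2, -0.4]
grip_width: -0.001
grip_force: 0.2
```

Emit:
arm_command(
  targets=[
    {"offset": [0.014, 0, 0.02], "delta_rot": [0, 0, 0], "fingers": 0},
  ],
)

```text
clock: 20.45
eef_pos: [0.5729, -0.0127, 0.0025]
tool_rot: [2.057, 1.72, -0.634]
contact_force: [-0.4, 0.7, 0.5]
grip_width: -0.003
grip_force: 0.2
```

Emit:
arm_command(
  targets=[
    {"offset": [0.014, 0, 0.02], "delta_rot": [0, 0, 0], "fingers": 0},
  ],
)

```text
clock: 20.53
eef_pos: [0.5729, -0.0129, 0.002]
tool_rot: [2.057, 1.719, -0.634]
contact_force: [0.7, 0.8, 5.6]
grip_width: 0.003
grip_force: 3.0
```

Emit:
arm_command(
  targets=[
    {"offset": [0.012, 0, 0.016], "delta_rot": [0, 0, 0], "fingers": 0},
  ],
)

```text
clock: 20.62
eef_pos: [0.5729, -0.0128, 0.0019]
tool_rot: [2.057, 1.719, -0.635]
contact_force: [-1.1, 1.2, 7.8]
grip_width: -0.006
grip_force: 3.9
```

Emit:
arm_command(
  targets=[
    {"offset": [0.012, 0, 0.016], "delta_rot": [0, 0, 0], "fingers": 0},
  ],
)

```text
clock: 20.7
eef_pos: [0.573, -0.0129, 0.0018]
tool_rot: [2.056, 1.718, -0.635]
contact_force: [-2.7, 1.2, 10.4]
grip_width: 0.002
grip_force: 5.2
```

Run:
```python
from h import *
A=tool(0,.6);T=tool(-.148)
k=keep(-.148,.014,-1);k1=keep(-.148,.001,-1);print(k,k1)
a=[-.012,-.076,.12]
plant(a,A,5)
plant([*k,.12],T,10,(a,A))
plant([*k,.036],T,4,([*k,.12],T))
plant([*k1,.036],T,3,([*k,.036],T))
plant([*keep(.85,0,-1),.036],tool(.85),20,([*k1,.036],T))
```

```text
[ 0.0195 -0.1652] [ 0.0214 -0.1523]
5 rows offset [-0.258  0.004 -0.398] rot [ 0.003  0.007 -0.014]
10 rows offset [-0.166  0.091  0.071] rot [0.042 0.572 0.137]
4 rows offset [0.    0.    0.525] rot [0. 0. 0.]
3 rows offset [ 0.108 -0.     0.   ] rot [0. 0. 0.]
20 rows offset [0.108 0.019 0.   ] rot [ 0.     0.    -0.477]
```

Emit:
arm_command(
  targets=[
    {"offset": [0, 0, 0], "delta_rot": [0, 0, 0], "fingers": 0},
    {"offset": [-0.258, 0, -0.398], "delta_rot": [0, 0, 0], "fingers": 0},
    {"offset": [-0.258, 0, -0.398], "delta_rot": [0, 0, 0], "fingers": 0},
    {"offset": [-0.258, 0, -0.398], "delta_rot": [0, 0, 0], "fingers": 0},
    {"offset": [-0.258, 0, -0.398], "delta_rot": [0, 0, 0], "fingers": 0},
    {"offset": [-0.258, 0, -0.398], "delta_rot": [0, 0, 0], "fingers": 0},
  ],
)

```text
clock: 21.2
eef_pos: [0.5728, -0.0098, 0.0954]
tool_rot: [2.057, 1.721, -0.633]
contact_force: [0.3, -0.6, -1.1]
grip_width: 0.002
grip_force: 0.0
```

Emit:
arm_command(
  targets=[
    {"offset": [-0.166, 0.091, 0.071], "delta_rot": [0.042, 0.572, 0.137], "fingers": 0},
    {"offset": [-0.166, 0.091, 0.071], "delta_rot": [0.042, 0.572, 0.137], "fingers": 0},
    {"offset": [-0.166, 0.091, 0.071], "delta_rot": [0.042, 0.572, 0.137], "fingers": 0},
    {"offset": [-0.166, 0.091, 0.071], "delta_rot": [0.042, 0.572, 0.137], "fingers": 0},
    {"offset": [-0.166, 0.091, 0.071], "delta_rot": [0.042, 0.572, 0.137], "fingers": 0},
    {"offset": [-0.166, 0.091, 0.071], "delta_rot": [0.042, 0.572, 0.137], "fingers": 0},
    {"offset": [-0.166, 0.091, 0.071], "delta_rot": [0.042, 0.572, 0.137], "fingers": 0},
    {"offset": [-0.166, 0.091, 0.071], "delta_rot": [0.042, 0.572, 0.137], "fingers": 0},
    {"offset": [-0.166, 0.091, 0.071], "delta_rot": [0.042, 0.572, 0.137], "fingers": 0},
    {"offset": [-0.166, 0.091, 0.071], "delta_rot": [0.042, 0.572, 0.137], "fingers": 0},
  ],
)

```text
clock: 22.03
eef_pos: [0.5917, -0.0881, 0.0904]
tool_rot: [2.549, 1.83, 0.009]
contact_force: [-0.8, -0.2, -1.1]
grip_width: -0.002
grip_force: 0.0
```

Run:
```python
from h import *
T=tool(-.148);k=keep(-.148,.014,-1)
o=get_obs();print(tip(o),o["joints"],o["contact_force"])
plant([*k,.12],T,1)
s=snapshot("side");m=cv2.inRange(cv2.cvtColor(s["frame"],cv2.COLOR_RGB2HSV),(9,150,120),(20,255,255));m[:190]=0;m[240:]=0;m[:,:215]=0;m[:,310:]=0
n,l,st,ce=cv2.connectedComponentsWithStats(m);print([(st[i].tolist(),ce[i].round(1)) for i in range(1,n) if st[i,4]>4])
for f in(2.9,3.0,3.08,3.14): print(f,proj(s,w([0,.1*np.cos(f),.0195+.1*np.sin(f)])).round(1))
for th in(-.2,-.148,-.1,0): print(proj(s,w([-.06+.085*np.cos(th),-.122+.085*np.sin(th),.05])).round(1))
cv2.imwrite("pics/s5.png",cv2.resize(s["frame"][160:270,205:310,::-1],None,fx=5.4,fy=5.4,interpolation=cv2.INTER_CUBIC))
```

```text
[ 0.0185 -0.1654  0.1187] [ 0.4487  0.5323 -0.4802  1.53    0.2609  1.1364 -0.4085] [-0.8199 -0.2454 -1.1042]
1 rows offset [ 0.008  0.019 -0.032] rot [ 0.061 -0.023 -0.052]
[([232, 207, 7, 14, 45], array([235.3, 213.4])), ([258, 206, 7, 1, 7], array([261., 206.]))]
2.9 [263.8 197.2]
3.0 [263.8 200.7]
3.08 [263.7 203.6]
3.14 [263.6 205.9]
[255.8 187.2]
[255.3 187.9]
[255.  188.5]
[254.4 189.9]
```

View pics/s5.png

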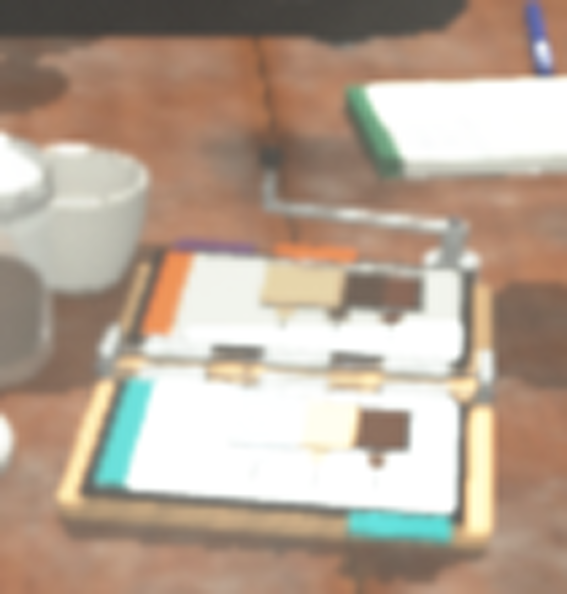

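The orange card lies flat on the right, with its tab at side pixel (261,206) against the 205.9 predicted for 3.14 rad. The keeper stands clear with its ball at (270,157) in the crop. Now I lower the fingers outside the keeper and swing it in.

Emit:
arm_command(
  targets=[
    {"offset": [0, 0, 0.525], "delta_rot": [0, 0, 0], "fingers": 0},
    {"offset": [0, 0, 0.525], "delta_rot": [0, 0, 0], "fingers": 0},
    {"offset": [0, 0, 0.525], "delta_rot": [0, 0, 0], "fingers": 0},
    {"offset": [0, 0, 0.525], "delta_rot": [0, 0, 0], "fingers": 0},
    {"offset": [0, 0, 0], "delta_rot": [0, 0, 0], "fingers": 0},
    {"offset": [0, 0, 0], "delta_rot": [0, 0, 0], "fingers": 0},
    {"offset": [0, 0, 0], "delta_rot": [0, 0, 0], "fingers": 0},
  ],
)

```text
clock: 22.67
eef_pos: [0.5926, -0.0872, 0.007]
tool_rot: [2.546, 1.831, 0.006]
contact_force: [0.8, 0.4, -0.2]
grip_width: 0.005
grip_force: 0.0
```

Run:
```python
from h import *
T=tool(-.148);k1=keep(-.148,.001,-1)
o=get_obs();print(tip(o),o["contact_force"]); plant([*k1,.036],T,3)
```

```text
[ 0.0193 -0.1644  0.0353] [ 0.7602  0.4266 -0.2134]
3 rows offset [ 0.102  0.001 -0.005] rot [ 0.021  0.    -0.013]
```

Emit:
arm_command(
  targets=[
    {"offset": [0.105, 0, 0], "delta_rot": [0, 0, 0], "fingers": 0},
    {"offset": [0.105, 0, 0], "delta_rot": [0, 0, 0], "fingers": 0},
    {"offset": [0.105, 0, 0], "delta_rot": [0, 0, 0], "fingers": 0},
    {"offset": [0.108, 0.019, 0], "delta_rot": [0, 0, -0.477], "fingers": 0},
    {"offset": [0.108, 0.019, 0], "delta_rot": [0, 0, -0.477], "fingers": 0},
    {"offset": [0.108, 0.019, 0], "delta_rot": [0, 0, -0.477], "fingers": 0},
    {"offset": [0.108, 0.019, 0], "delta_rot": [0, 0, -0.477], "fingers": 0},
    {"offset": [0.108, 0.019, 0], "delta_rot": [0, 0, -0.477], "fingers": 0},
    {"offset": [0.108, 0.019, 0], "delta_rot": [0, 0, -0.477], "fingers": 0},
    {"offset": [0.108, 0.019, 0], "delta_rot": [0, 0, -0.477], "fingers": 0},
  ],
)

```text
clock: 23.5
eef_pos: [0.6071, -0.0465, 0.0068]
tool_rot: [2.186, 2.248, 0.004]
contact_force: [0.2, -0.6, 0.1]
grip_width: 0.0
grip_force: 0.2
```

Emit:
arm_command(
  targets=[
    {"offset": [0.108, 0.019, 0], "delta_rot": [0, 0, -0.477], "fingers": 0},
    {"offset": [0.108, 0.019, 0], "delta_rot": [0, 0, -0.477], "fingers": 0},
    {"offset": [0.108, 0.019, 0], "delta_rot": [0, 0, -0.477], "fingers": 0},
    {"offset": [0.108, 0.019, 0], "delta_rot": [0, 0, -0.477], "fingers": 0},
    {"offset": [0.108, 0.019, 0], "delta_rot": [0, 0, -0.477], "fingers": 0},
    {"offset": [0.108, 0.019, 0], "delta_rot": [0, 0, -0.477], "fingers": 0},
  ],
)

```text
clock: 24.0
eef_pos: [0.6077, -0.0202, 0.0068]
tool_rot: [1.825, 2.549, 0.003]
contact_force: [-0.6, 0.3, -0.0]
grip_width: 0.002
grip_force: 0.2
```

Run:
```python
from h import *
o=get_obs();th=-.148+.998*13/20;print(tip(o),keep(th,0,-1),th,o["contact_force"])
```

```text
[ 0.0227 -0.0958  0.0351] [ 0.0227 -0.0961] 0.5007 [-0.5678  0.2812 -0.0499]
```

Tracking well. I'll finish the swing, back off and lift clear.

Emit:
arm_command(
  targets=[
    {"offset": [0.108, 0.019, 0], "delta_rot": [0, 0, -0.477], "fingers": 0},
    {"offset": [0.108, 0.019, 0], "delta_rot": [0, 0, -0.477], "fingers": 0},
    {"offset": [0.108, 0.019, 0], "delta_rot": [0, 0, -0.477], "fingers": 0},
    {"offset": [0.108, 0.019, 0], "delta_rot": [0, 0, -0.477], "fingers": 0},
    {"offset": [0.108, 0.019, 0], "delta_rot": [0, 0, -0.477], "fingers": 0},
    {"offset": [0.108, 0.019, 0], "delta_rot": [0, 0, -0.477], "fingers": 0},
    {"offset": [0.108, 0.019, 0], "delta_rot": [0, 0, -0.477], "fingers": 0},
    {"offset": [0, 0, 0], "delta_rot": [0, 0, 0], "fingers": 0},
    {"offset": [-0.2, 0, 0], "delta_rot": [0, 0, 0], "fingers": 0},
    {"offset": [-0.2, 0, -0.2], "delta_rot": [0, 0, 0], "fingers": 0},
  ],
)

```text
clock: 24.83
eef_pos: [0.6069, -0.0046, 0.013]
tool_rot: [1.359, 2.829, -0.002]
contact_force: [-0.0, -1.3, -0.1]
grip_width: -0.002
grip_force: 0.0
```

Emit:
arm_command(
  targets=[
    {"offset": [0, 0, -0.8], "delta_rot": [0, 0, 0], "fingers": 0},
    {"offset": [0, 0, -0.9], "delta_rot": [0, 0, 0], "fingers": 0},
    {"offset": [0, 0, -0.9], "delta_rot": [0, 0, 0], "fingers": 0},
    {"offset": [0, 0, -0.9], "delta_rot": [0, 0, 0], "fingers": 0},
    {"offset": [0, 0, 0], "delta_rot": [0, 0, 0], "fingers": 0},
    {"offset": [0, 0, 0], "delta_rot": [0, 0, 0], "fingers": 0},
    {"offset": [0, 0, 0], "delta_rot": [0, 0, 0], "fingers": 0},
    {"offset": [0, 0, 0], "delta_rot": [0, 0, 0], "fingers": 0},
  ],
)

```text
clock: 25.5
eef_pos: [0.6063, -0.005, 0.1526]
tool_rot: [1.361, 2.828, -0.002]
contact_force: [0.2, -0.2, 0.9]
grip_width: 0.001
grip_force: 0.0
```

Run:
```python
from h import *
o=get_obs();print(tip(o),o["contact_force"],o["clock"])
s=snapshot("side");g=s["frame"].astype(int).sum(2)
for th in(.5,.7,.85,1.0):
    u,v=proj(s,w([-.06+.085*np.cos(th),-.122+.085*np.sin(th),.05]));print(th,u.round(1),v.round(1))
m=(g[180:225,240:300]<330).astype(np.uint8)
n,l,st,ce=cv2.connectedComponentsWithStats(m)
for i in range(1,n):
    if st[i,4]>4: print(st[i],ce[i]+[240,180])
m=cv2.inRange(cv2.cvtColor(s["frame"],cv2.COLOR_RGB2HSV),(9,150,120),(20,255,255));m[:190]=0;m[240:]=0;m[:,:215]=0;m[:,310:]=0
n,l,st,ce=cv2.connectedComponentsWithStats(m);print([(st[i].tolist(),ce[i].round(1)) for i in range(1,n) if st[i,4]>4])
import pickle
s0=pickle.load(open("side.pkl","rb"));d=np.abs(s["frame"].astype(int)-s0["frame"]).sum(2)
print("bystander change",[ (d[a:b,c:e]>120).sum() for a,b,c,e in((195,250,175,208),(178,230,186,215),(188,215,212,233))])
```

```text
[ 0.0189 -0.081   0.1809] [ 0.2408 -0.1998  0.9041] 25.5
0.5 257.1 197.0
0.7 260.7 199.7
0.85 264.3 201.7
1.0 268.5 203.4
[ 11   0  11  24 114] [256.1667 189.6667]
[29  0  9 13 30] [272.7667 186.4   ]
[22 21  5  4 18] [264.2222 202.5   ]
[29 32 13  5 37] [274.6216 214.0811]
[51 36  1  9  9] [291. 220.]
[57 39  3  6 16] [298.125 221.25 ]
[([256, 205, 7, 2, 14], array([259. , 205.5])), ([232, 207, 7, 14, 50], array([234.8, 213.7]))]
bystander change [np.int64(92), np.int64(14), np.int64(5)]
```

```bash
python3 -c "
from h import *
print(sign_off())"
```

```text
the job is handed in; nothing more can be done
None
```

The job is handed in: the orange card was turned over and lies flat on the right, and the keeper is back over it at about 0.85 rad; hand-in gave no verdict, and about 92 changed pixels near the tamper in the last side image were not checked.

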